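# Pack the sample set into the transport tray under its retaining arm

## Task

Swing the retaining arm well clear of the grey transport tray, by about a right angle towards you. Then pack all the beakers, jars and cartons that are on the worktop upright on the tray's floor, side by side in one row, and swing the arm back over the row against its stop. Leave the tape roll, timer and petri dish where they are.

Things in the scene. Friction and masses are not known exactly. Their poses are not given: they have to be found in the camera images.
- tray: Grey open packing tray fixed to the worktop. Inside 64 mm wide (its x) and 284 mm long (its y); floor and walls 4 mm thick; rim 30 mm above the worktop. A round aluminium hinge post stands outside its -y end on the long centre line, 176 mm from the tray's centre. Origin: centre of the underside, on the worktop.
- retainer (a joint): Angle of the flat retaining arm about the vertical axis of its post. 0: against its stop, lying over the long centre line of the tray and pointing along the tray's +y; grows anticlockwise seen from above, towards the robot, to the other stop at 1.9. Starts between 0 and 0.3. Light friction (about 0.12 N m); stays where it is left.
- retainer_grip (a point): Centre of the upright black round grip knob on the retaining arm: 22 mm across, standing from 100 to 134 mm above the worktop (this point at 122 mm) on a wider foot 26 mm across, 130 mm from the hinge axis.
- retainer_hinge (a point): Point on the vertical hinge axis of the aluminium retaining arm, level with the arm's underside. The arm is a flat bar 26 mm wide that reaches 240 mm from this axis; underside 82 mm, top 92 mm above the worktop.
- beaker_large: Larger empty glass beaker, rim 50 mm across, foot 47 mm, 68 mm high. Origin: centre of its underside; z up along its axis.
- beaker_small: Smaller empty glass beaker, rim 44 mm across, foot 41 mm, 58 mm high. Origin: centre of its underside; z up along its axis.
- jar_large: Larger brown glass jar with a white screw lid, 46 mm across the lid (lid 28 mm deep, glass 43 mm), 60 mm high. Origin: centre of its underside; z up along its axis.
- jar_small: Smaller brown glass jar with a white screw lid, 38 mm across the lid (lid 24 mm deep, glass 35 mm), 54 mm high. Origin: centre of its underside; z up along its axis.
- carton_oblong: Closed upright cardboard carton, 54 mm along its x, 36 mm along its y, 56 mm high. Origin: centre of its underside; z up.
- carton_square: Closed upright cardboard carton, 46 x 46 mm and 54 mm high. Origin: centre of its underside; z up.
- tape_roll: Bystander: roll of labelling tape lying flat, 62 mm across, 19 mm high. Origin: centre of its underside.
- timer: Bystander: white digital timer, 64 x 62 x 18 mm. Origin: centre of its underside.
- petri_a: Bystander: petri dish, 59 mm across, 14 mm high. Origin: centre of its underside.
Mind the look-alikes: they are no part of the job. Leave any blue look-alike of the beaker_large alone. Leave any red look-alike of the carton_oblong alone.

How it is judged:
By the outcome, as a careful person would: the job done as asked, in the order asked, and still so for the second after the job is handed in, with the robot touching nothing.
Of beaker_large, beaker_small, jar_large, jar_small, carton_oblong, carton_square only 5 to 6 are there at a start; the rules pass over those that are not, and their reading is None.
At some moment in a run one of jar_large, jar_small, carton_oblong, carton_square may be knocked a few centimetres aside while the robot is not near it.
It also fails if it takes over 210 s, if anything falls off the work surface, if the arm or the gripper's body presses on something with over 40 N, if the wrist force passes 120 N, or if a joint passes its speed limit or range.

## Robot

A 6-joint arm with a two-finger parallel gripper is mounted at the origin on a cart in front of the work surface, level with it; the furniture and walls round the work are solid. World frame = base frame: x ahead of the robot, y to its left, z up, the work surface at z = 0. Lengths are in m, angles in rad, forces in N, time in s.
With the tool pointing down it reaches from about 0.425 to 0.95 m from the base axis. Payload 3.5 kg.
Tool frame: the origin (TCP) lies midway between the tips of the shut fingers; the grasp point (between the pads) lies ctrl.grasp_offset behind it (ctrl.grasp_offset is the distance from the TCP to the grasp point, in m); x points along the fingers, y is the direction in which the jaws open and shut, and the axes are right-handed (so a half turn about x gives the same grasp; the last joint's range is limited). The gripper opens to 85 mm and grips with 20 to 120 N. Pads are 22 mm wide; open, the fingers measure 114 mm over their backs; the gripper's body (76 mm by 85 mm) begins 54 mm behind the grasp point. The pads swing forward as they close: fully open they stand 13 mm farther back than shut.
Start: joints at [1.143, 0.286, 1.577, -0, 1.279, -0.15], TCP at [0.185, 0.649, 0.231] pointing down, gripper open.
Joint ranges: [-2.77, 2.77], [-0.9, 2.22], [0.21, 2.48], [-1.53, 4.67], [0.24, 2.81], [-2.84, 2.84]. Speed limits (rad/s): [2.79, 2.79, 3.14, 3.14, 3.14, 3.14].

## Interface

Orientations are given as a unit quaternion [x, y, z, w].
In Python, from plant import readout, read_camera, sign_off, ctrl gives the robot as it stands.
- The arm moves only by the tool drive_tool, never from a script. Its argument "steps" is a list of rows, each a list of 5 numbers: the shift along the tool's x, y, z in cm, then the turn about the tool's x in degrees, then the opening, from 0 (shut) to 1 (fully open). A call has 1 to 10 rows; each row shifts and turns the commanded pose from where the row before left it, along the tool's axes as they then stand; what a row does not reach is not made up. A row lasts 1/10 s, in which the tool goes at most 50 mm and 8.59 degrees, less where a joint would pass 70% of its speed; a pose out of reach is approached as far as the arm can. A call is refused whole if a number of a shift passes 5 or a number of a turn 8.59, either way. A call with a gripper value outside its range is refused whole. The fingers move at their own pace and stop on an object; "force" is the grip in N (left out, the last holds). Time passes only in rows, so rows that do not move let the fingers close. It gives the time, the measured TCP pose, the force and the opening at its end, in the units of the state.
- readout.get_state(): the state, without advancing time (a new reading comes with each control period).
- read_camera(name): name is "scene" or "top"; returns a dict with "frame" (480x640x3 uint8, red, green, blue), "vertical_fov" (degrees; the focal length in pixels is half the picture's height over the tangent of half this angle, whatever the lens; pixels are square), "cx", "cy" (the principal point, pixels), "eye" and "orientation" of the camera in the world. Camera axes: x right, y up, looking along -z (the intrinsics and any distortion apply to the point x, -y, -z); pixel columns grow to the right and rows downward; lengths in m; the calibration is good to about 2 mm. A picture is of the moment at which its call begins. There is no depth.
- sign_off(): hands the job in, once; it reports no verdict.
The state is a dict: "time": time; "qpos": joint angles; "dq": joint speeds; "joint_efforts": joint torques, N m; "eef_pos": TCP position; "tcp_rot": TCP orientation; "contact_force": force on the tool from outside, world axes, zero at the start; "wrist_torque": the same for the moment, N m; "opening": opening from 0.0 (shut) to 1.0 (fully open).
Only numpy, scipy, OpenCV 4.12 (cv2) and the standard library are available. Lean on these libraries where they do the work, as an engineer would, in place of code of your own. Each camera call takes 0.05 s, during which the arm holds its last target. There are 200 camera calls.

## Working session

There is one attempt and no reset: what is moved stays moved. The work goes in short steps, Python scripts to look and compute and a tool call to move; the robot and the scene stay as the last step left them, time stands still between calls to the robot, and variables do not carry over. Pictures are saved under pics/ and viewed, about 12 in all and at most 16, crops included, and the job is handed in when it is done.

Besides the shell and the picture viewer there is one more tool, called after "Call:" in YAML: its name, and indented under it one key for each argument. drive_tool: Moves the arm, as the interface text tells. Its arguments: {"type":"object","properties":{"steps":{"type":"array","items":{"type":"array","items":{"type":"number"}}},"force":{"type":"number"}},"required":["steps"]}

```bash
mkdir -p pics; ls; python3 - <<'E'
from plant import readout, read_camera, ctrl
import cv2,json
s=readout.get_state(); print({k:s[k] for k in('time','eef_pos','tcp_rot','contact_force','opening')},ctrl.grasp_offset)
for n in('scene','top'):
    c=read_camera(n); print(n,{k:v for k,v in c.items() if k!='frame'})
    cv2.imwrite(f'pics/{n}0.png',c['frame'][:,:,::-1])
E
```

```text
pics
{'time': 0.0, 'eef_pos': array([0.18481752, 0.64851322, 0.22992809]), 'tcp_rot': array([ 0.097099  ,  0.70052699, -0.09872275,  0.70006252]), 'contact_force': array([ 0.38883007, -0.70625994,  0.81643526]), 'opening': 1.0015522999448467} 0.0187
scene {'vertical_fov': 42.06365279056132, 'cx': 325.0365575285288, 'cy': 248.99875921954148, 'eye': array([-0.11337936, -0.9949727 ,  0.93109365]), 'orientation': array([ 0.45614209, -0.11774283, -0.24162868,  0.84834345])}
top {'vertical_fov': 51.10654222038847, 'cx': 324.6953153407677, 'cy': 243.40856757610717, 'eye': array([0.24318904, 0.05399059, 1.25697902]), 'orientation': array([-0.07097288,  0.07166601,  0.72403384, -0.68235022])}
```

View pics/top0.png

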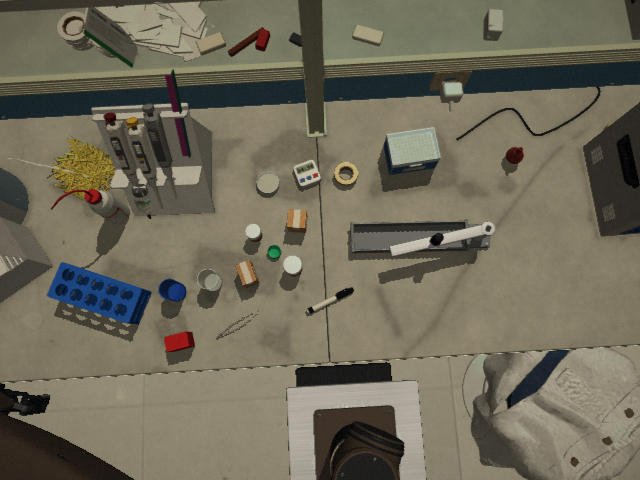

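View pics/scene0.png

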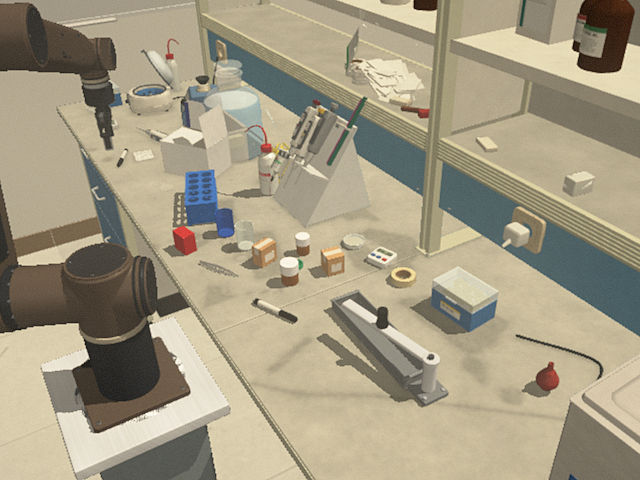

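```bash
cat > h.py <<'E'
import numpy as np, cv2
from scipy.spatial.transform import Rotation as R
from plant import readout, read_camera
def ray(c,u,v):
    f=240/np.tan(np.radians(c['vertical_fov']/2))
    d=np.array([(u-c['cx'])/f,-(v-c['cy'])/f,-1.])
    return c['eye'],R.from_quat(c['orientation']).apply(d)
def plane(c,u,v,z):
    e,d=ray(c,u,v); return (e+d*(z-e[2])/d[2])
def proj(c,p):
    f=240/np.tan(np.radians(c['vertical_fov']/2))
    q=R.from_quat(c['orientation']).inv().apply(np.asarray(p)-c['eye'])
    return np.array([c['cx']+f*q[0]/-q[2],c['cy']-f*q[1]/-q[2]])
def crop(c,u0,v0,u1,v1,s,fn):
    im=cv2.resize(c['frame'][v0:v1,u0:u1,::-1],None,fx=s,fy=s,interpolation=cv2.INTER_CUBIC)
    for u in range((u0+19)//20*20,u1,20):
        cv2.putText(im,str(u),((u-u0)*s,8),0,.35,(0,0,255)); cv2.line(im,((u-u0)*s,10),((u-u0)*s,16),(0,0,255))
    for v in range((v0+19)//20*20,v1,20):
        cv2.putText(im,str(v),(0,(v-v0)*s),0,.35,(0,0,255)); cv2.line(im,(24,(v-v0)*s),(30,(v-v0)*s),(0,0,255))
    cv2.imwrite(fn,im)
E
python3 - <<'E'
from h import *
c=read_camera('top'); np.save('top0.npy',c,allow_pickle=True)
crop(c,150,200,320,320,4,'pics/a.png'); crop(c,340,200,510,280,4,'pics/b.png')
a=cv2.imread('pics/a.png');b=cv2.imread('pics/b.png')
cv2.imwrite('pics/ab.png',cv2.resize(np.vstack([a,b]),None,fx=.75,fy=.75,interpolation=cv2.INTER_AREA))
s=read_camera('scene'); np.save('sc0.npy',s,allow_pickle=True)
crop(s,210,210,420,290,3,'pics/s1.png')
crop(s,320,280,460,410,4,'pics/s2.png')
E
```

```text
(no output)
```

View pics/ab.png

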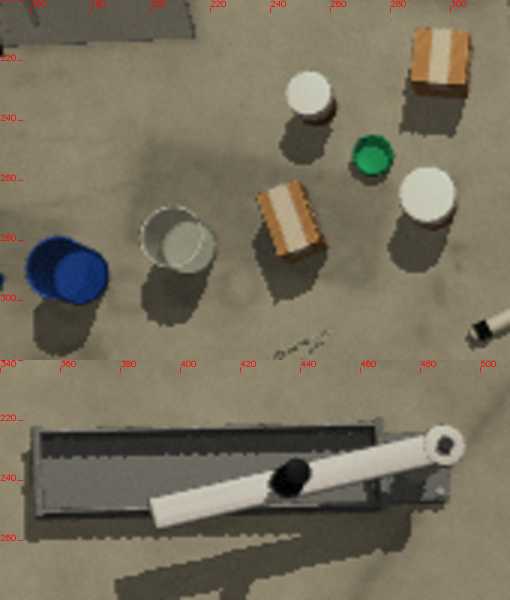

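View pics/s1.png

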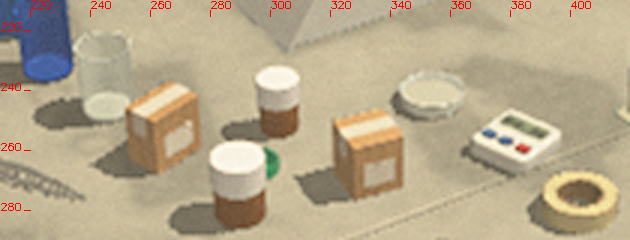

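```bash
python3 - <<'E'
from h import *
c=np.load('top0.npy',allow_pickle=True).item(); s=np.load('sc0.npy',allow_pickle=True).item()
M=R.from_quat(readout.get_state()['tcp_rot']).as_matrix(); print('tool axes cols\n',M.round(3))
hsv=cv2.cvtColor(c['frame'],cv2.COLOR_RGB2HSV)
def cnt(m,u0,v0,u1,v1):
    z=np.zeros(m.shape,np.uint8); z[v0:v1,u0:u1]=255
    cs,_=cv2.findContours(m&z,cv2.RETR_EXTERNAL,cv2.CHAIN_APPROX_NONE); return max(cs,key=cv2.contourArea)
white=cv2.inRange(hsv,(0,0,150),(180,60,255))
for n,b,h,z in(('jarS',(240,215,265,250),.054,0),('jarL',(280,250,310,285),.060,0)):
    k=cnt(white,*b); (u,v),r=cv2.minEnclosingCircle(k); m=cv2.moments(k);u,v=m['m10']/m['m00'],m['m01']/m['m00']
    p=plane(c,u,v,h); print(n,u,v,'r',r,np.sqrt(m['m00']/np.pi),p.round(4),'d mm',2*r*(c['eye'][2]-h)/502*1e3,'scene proj top',proj(s,p).round(1))
br=cv2.inRange(hsv,(0,0,130),(180,255,255))
for n,b,h in(('cobl',(230,255,262,292),.056),('csq',(282,205,312,236),.054)):
    k=cnt(br,*b); P=np.array([plane(c,u,v,h)[:2] for u,v in k[:,0]],np.float32)
    r=cv2.minAreaRect(P); print(n,'V',hsv[273 if n=='cobl' else 218,b[0]:b[2],2],r, 'scene',proj(s,[*r[0],h]).round(1))
# beaker rim & base from crop
for n,u0,u1,v0,v1,h in(('beaker rim',197,220.5,269,288,.068),):
    pass
for n,u,v,h in(('trayA',351.7,223.3,.03),('trayB',466.7,220,.03),('trayC',352.7,251.7,.03),('trayD',466.7,249,.03),('post',488,228.5,.1),('knob',437,238,.134),('tip',392,247,.092),('green',274,251.5,.01),('blue',167,290,.068)):
    print(n,plane(c,u,v,h).round(4))
for h in(.068,.058):
    P=np.array([plane(c,u,v,h)[:2] for u,v in((196.7,278),(218,278),(207.5,269),(207.5,288))]);print(h,P.round(4))
E
```

```text
tool axes cols
 [[-0.001  0.274  0.962]
 [-0.001  0.962 -0.274]
 [-1.    -0.001 -0.   ]]
jarS 252.07843137254903 230.3442265795207 r 7.540684700012207 6.978639737521917 [0.5329 0.222  0.054 ] d mm 36.14057963031496 scene proj top [302.6 235.5]
jarL 291.90320381731425 263.961145194274 r 9.355271339416504 8.82194803724987 [0.4424 0.1276 0.06  ] d mm 44.61379886671053 scene proj top [289.3 261.8]
cobl V [109 112 116 117 113 111 113 111 119 146 152 158 160 179 183 182 181 182
 184 173 160 151 147 147  95  95 108 113 113 117 113 114] ((0.43067502975463867, 0.24019154906272888), (0.05445929616689682, 0.03627976030111313), 17.887611389160156) scene [264.4 243.3]
csq V [143 139 144 142 144 135 160 164 167 164 165 176 185 185 187 189 190 182
 168 167 171 172 169 166 116 113 137 136 137 140] ((0.5528374314308167, 0.1117764264345169), (0.07211296260356903, 0.07687631249427795), 86.94718170166016) scene [331.2 253.1]
trayA [ 0.5419 -0.0255  0.03  ]
trayB [ 0.5331 -0.3148  0.03  ]
trayC [ 0.4692 -0.0229  0.03  ]
trayD [ 0.4592 -0.3062  0.03  ]
post [ 0.4929 -0.3415  0.1   ]
knob [ 0.4704 -0.211   0.134 ]
tip [ 0.4636 -0.1126  0.092 ]
green [0.4853 0.1744 0.01  ]
blue [0.3962 0.4263 0.068 ]
0.068 [[0.4207 0.3556]
 [0.4177 0.3047]
 [0.4409 0.3295]
 [0.3952 0.3301]]
0.058 [[0.4222 0.3581]
 [0.4192 0.3068]
 [0.4426 0.3318]
 [0.3965 0.3324]]
```

```bash
python3 - <<'E'
from h import *
c=np.load('top0.npy',allow_pickle=True).item(); s=np.load('sc0.npy',allow_pickle=True).item()
crop(c,185,260,260,300,8,'pics/p1.png'); crop(s,225,215,300,265,8,'pics/p2.png')
a=cv2.imread('pics/p1.png');b=cv2.imread('pics/p2.png')
cv2.imwrite('pics/p.png',cv2.resize(np.vstack([a,b]),None,fx=.8,fy=.8))
E
```

```text
(no output)
```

View pics/p.png

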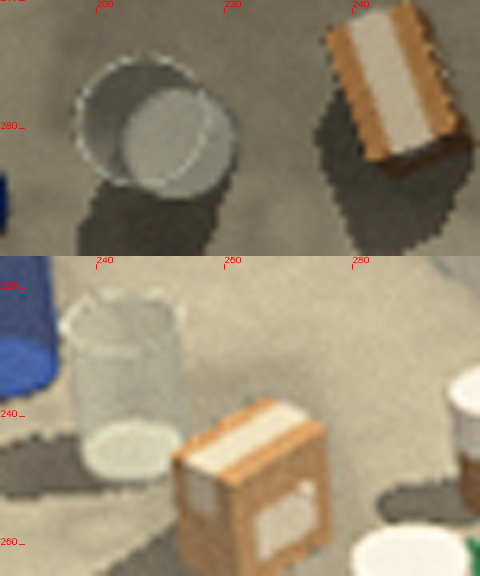

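View pics/s2.png

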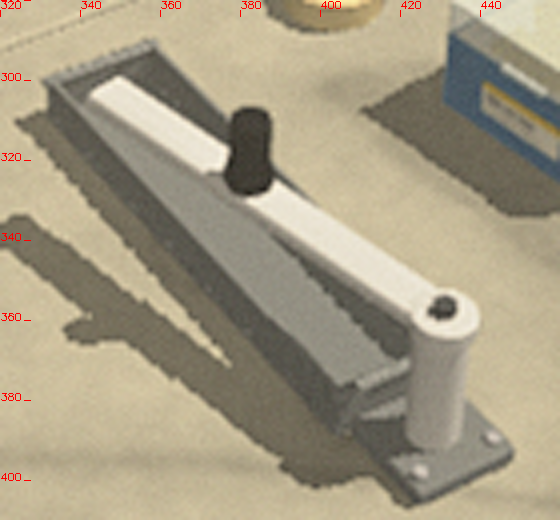

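```bash
python3 - <<'E'
from h import *
c=np.load('top0.npy',allow_pickle=True).item(); s=np.load('sc0.npy',allow_pickle=True).item()
print('C',plane(s,331.75,300,.03),'A',plane(s,358.25,290.5,.03),'post top scene',plane(s,431,358,.094),'topz.094',plane(c,488,228.5,.094))
print('beaker rim',plane(c,207.5,278.9,.068),'base',plane(c,213.1,282.2,0),'scene base',plane(s,245,245.5,0),'scene rim',proj(s,[.418,.33,.068]))
p=plane(c,297,218.5,.054);print('csq',p,proj(s,p), [plane(c,u,v,.054).round(4) for u,v in((288.3,209.3),(306.7,210),(306,227.3),(287,227.3))])
g=c['frame'].astype(int)
# tray top rim edges, columns profile
for u in(365,380,455): print(u,[ (v,int(g[v,u].sum()//3)) for v in list(range(216,232))+list(range(244,258))])
print([ (u,int(g[236,u].sum()//3)) for u in list(range(345,360))])
print('knob scene',plane(s,382.5,307.5,.134),'knob top cam',plane(c,437,238,.134))
E
```

```text
C [ 0.47077877 -0.02307743  0.03      ] A [ 0.54221285 -0.02626104  0.03      ] post top scene [ 0.49549758 -0.34449471  0.094     ] topz.094 [ 0.49421264 -0.34358714  0.094     ]
beaker rim [0.41703381 0.32981151 0.068     ] base [0.41776445 0.33158725 0.        ] scene base [0.41627292 0.33845119 0.        ] scene rim [244.58921006 225.37260634]
csq [0.55632576 0.1101459  0.054     ] [332.74605093 252.95334877] [array([0.5811, 0.1306, 0.054 ]), array([0.5766, 0.0851, 0.054 ]), array([0.5327, 0.0891, 0.054 ]), array([0.5355, 0.1358, 0.054 ])]
365 [(216, 126), (217, 124), (218, 123), (219, 127), (220, 129), (221, 129), (222, 124), (223, 117), (224, 30), (225, 29), (226, 33), (227, 44), (228, 42), (229, 44), (230, 45), (231, 48), (244, 101), (245, 102), (246, 102), (247, 100), (248, 97), (249, 82), (250, 76), (251, 30), (252, 34), (253, 54), (254, 63), (255, 65), (256, 62), (257, 60)]
380 [(216, 124), (217, 125), (218, 123), (219, 123), (220, 123), (221, 122), (222, 106), (223, 81), (224, 27), (225, 31), (226, 39), (227, 48), (228, 44), (229, 44), (230, 47), (231, 56), (244, 102), (245, 101), (246, 99), (247, 103), (248, 105), (249, 104), (250, 44), (251, 24), (252, 41), (253, 64), (254, 65), (255, 64), (256, 61), (257, 62)]
455 [(216, 123), (217, 123), (218, 120), (219, 126), (220, 122), (221, 115), (222, 29), (223, 31), (224, 34), (225, 44), (226, 46), (227, 44), (228, 44), (229, 46), (230, 76), (231, 178), (244, 100), (245, 98), (246, 97), (247, 65), (248, 44), (249, 31), (250, 35), (251, 60), (252, 60), (253, 60), (254, 59), (255, 62), (256, 61), (257, 62)]
[(345, 131), (346, 132), (347, 130), (348, 82), (349, 65), (350, 57), (351, 84), (352, 94), (353, 95), (354, 98), (355, 104), (356, 102), (357, 101), (358, 103), (359, 102)]
knob scene [ 0.47651201 -0.2107804   0.134     ] knob top cam [ 0.47037179 -0.21096372  0.134     ]
```

```bash
cat > plan.py <<'E'
from h import *
import json, math
def plan(wps, start=None):
    """wps: (x,y,z,yaw_deg,opening[,max_step_cm]); prints rounded rows in chunks of 10"""
    s=readout.get_state(); M=R.from_quat(s['tcp_rot']).as_matrix()
    p=np.array(s['eef_pos'])*100; yaw=math.degrees(math.atan2(M[1,1],M[0,1]))
    if start is not None: p=np.array(start[:3])*100; yaw=start[3]
    print('at',(p/100).round(4),'yaw',round(yaw,1)); rows=[]
    for w in wps:
        t=np.array(w[:3])*100; m=w[5] if len(w)>5 else 4.
        n=max(1,math.ceil(np.linalg.norm(t-p)/m),math.ceil(abs(w[3]-yaw)/8.4))
        for i in range(n):
            k=n-i; d=(t-p)/k; a=math.radians(yaw)
            r=[-d[2],d[0]*math.cos(a)+d[1]*math.sin(a),d[0]*math.sin(a)-d[1]*math.cos(a)]
            r=[round(float(v),2)+0. for v in r]; tu=round(-(w[3]-yaw)/k,1)+0.
            rows.append(r+[tu,w[4]])
            p=p+np.array([r[1]*math.cos(a)+r[2]*math.sin(a),r[1]*math.sin(a)-r[2]*math.cos(a),-r[0]]); yaw-=tu
    for i in range(0,len(rows),10): print(json.dumps(rows[i:i+10]))
    print('end',(p/100).round(4),round(yaw,1))
E
python3 - <<'E'
from plan import *
plan([(.43,.27,.23,40,1),(.4735,-.214,.20,8.5,1),(.4735,-.214,.106,8.5,1,3)])
E
```

```text
at [0.1849 0.6488 0.2305] yaw 74.1
[[0.0, -2.48, 2.83, 2.8, 1], [0.0, -2.33, 2.95, 2.8, 1], [0.0, -2.19, 3.06, 2.8, 1], [0.01, -2.03, 3.16, 2.9, 1], [0.0, -1.87, 3.26, 2.8, 1], [0.01, -1.71, 3.35, 2.9, 1], [0.0, -1.54, 3.43, 2.8, 1], [0.01, -1.37, 3.5, 2.9, 1], [0.0, -1.19, 3.56, 2.8, 1], [0.01, -1.02, 3.62, 2.9, 1]]
[[0.0, -0.83, 3.67, 2.8, 1], [0.01, -0.66, 3.7, 2.9, 1], [0.23, -2.14, 3.07, 2.4, 1], [0.23, -2.01, 3.15, 2.4, 1], [0.23, -1.87, 3.24, 2.4, 1], [0.23, -1.73, 3.31, 2.4, 1], [0.23, -1.59, 3.38, 2.4, 1], [0.23, -1.45, 3.44, 2.4, 1], [0.23, -1.31, 3.5, 2.4, 1], [0.23, -1.16, 3.56, 2.4, 1]]
[[0.23, -1.01, 3.6, 2.5, 1], [0.23, -0.85, 3.64, 2.4, 1], [0.23, -0.69, 3.67, 2.5, 1], [0.23, -0.54, 3.7, 2.4, 1], [0.24, -0.38, 3.72, 2.5, 1], [2.35, 0.0, 0.0, 0.0, 1], [2.35, 0.0, 0.0, 0.0, 1], [2.35, 0.0, 0.0, 0.0, 1], [2.35, 0.0, 0.0, 0.0, 1]]
end [ 0.4735 -0.214   0.106 ] 8.5
```

Call:
drive_tool:
  steps:
    - [0, 0, 0, 8.2, 1]
    - [0, 0, 0, 8.2, 1]
    - [0, 0, 0, 8.2, 1]
    - [0, 0, 0, 8.2, 1]
    - [0, 0, 0, 8.2, 1]
    - [0, 0, 0, 8.2, 1]
    - [0, 0, 0, 8.2, 1]
    - [0, 0, 0, 8.2, 1]
    - [0, 0, 0, 0, 1]

```text
time: 1.1
eef_pos: [0.185, 0.649, 0.2309]
tcp_rot: [0.461, 0.536, -0.462, 0.536]
contact_force: [0.1, -0.8, 0.3]
opening: 1.0
```

```bash
sed -i "s/n=max(1,/n=max(1,/" plan.py; python3 - <<'E'
from plan import *
plan([(.43,.27,.23,8.5,1),(.4735,-.214,.20,8.5,1)])
E
```

```text
at [0.185  0.649  0.2309] yaw 8.5
[[0.01, 1.55, 3.42, 0.0, 1], [0.01, 1.55, 3.43, 0.0, 1], [0.01, 1.55, 3.42, 0.0, 1], [0.01, 1.55, 3.43, 0.0, 1], [0.01, 1.55, 3.42, 0.0, 1], [0.01, 1.55, 3.43, 0.0, 1], [0.01, 1.56, 3.42, 0.0, 1], [0.0, 1.55, 3.43, 0.0, 1], [0.01, 1.56, 3.42, 0.0, 1], [0.0, 1.55, 3.43, 0.0, 1]]
[[0.01, 1.56, 3.42, 0.0, 1], [0.0, 1.55, 3.43, 0.0, 1], [0.23, -0.22, 3.73, 0.0, 1], [0.23, -0.22, 3.73, 0.0, 1], [0.23, -0.22, 3.73, 0.0, 1], [0.23, -0.22, 3.73, 0.0, 1], [0.23, -0.22, 3.73, 0.0, 1], [0.23, -0.22, 3.73, 0.0, 1], [0.23, -0.22, 3.73, 0.0, 1], [0.23, -0.22, 3.73, 0.0, 1]]
[[0.23, -0.22, 3.73, 0.0, 1], [0.23, -0.22, 3.74, 0.0, 1], [0.23, -0.21, 3.73, 0.0, 1], [0.24, -0.22, 3.74, 0.0, 1], [0.23, -0.21, 3.73, 0.0, 1]]
end [ 0.4735 -0.214   0.2   ] 8.5
```

Call:
drive_tool:
  steps:
    - [0, 1.55, 3.4, 0, 1]
    - [0, 1.55, 3.4, 0, 1]
    - [0, 1.55, 3.4, 0, 1]
    - [0, 1.55, 3.4, 0, 1]
    - [0, 1.55, 3.4, 0, 1]
    - [0, 1.55, 3.4, 0, 1]
    - [0, 1.55, 3.4, 0, 1]
    - [0, 1.55, 3.4, 0, 1]
    - [0, 1.55, 3.4, 0, 1]
    - [0, 1.55, 3.4, 0, 1]

```text
time: 2.1
eef_pos: [0.3891, 0.3343, 0.2314]
tcp_rot: [0.461, 0.536, -0.461, 0.537]
contact_force: [-0.2, -0.5, 0.3]
opening: 1.004
```

Call:
drive_tool:
  steps:
    - [0, 1.55, 3.4, 0, 1]
    - [0, 1.55, 3.4, 0, 1]
    - [0.2, -0.2, 3.7, 0, 1]
    - [0.2, -0.2, 3.7, 0, 1]
    - [0.2, -0.2, 3.7, 0, 1]
    - [0.2, -0.2, 3.7, 0, 1]
    - [0.2, -0.2, 3.7, 0, 1]
    - [0.2, -0.2, 3.7, 0, 1]
    - [0.2, -0.2, 3.7, 0, 1]
    - [0.2, -0.2, 3.7, 0, 1]

```text
time: 3.1
eef_pos: [0.4569, -0.0236, 0.2154]
tcp_rot: [0.461, 0.536, -0.461, 0.537]
contact_force: [0.1, -0.2, 0.0]
opening: 1.005
```

Call:
drive_tool:
  steps:
    - [0.2, -0.2, 3.7, 0, 1]
    - [0.2, -0.2, 3.7, 0, 1]
    - [0.2, -0.2, 3.7, 0, 1]
    - [0.2, -0.2, 3.7, 0, 1]
    - [0.2, -0.2, 3.7, 0, 1]
    - [0.3, -0.2, 0.8, 0, 1]
    - [0, 0, 0, 0, 1]
    - [0, 0, 0, 0, 1]

```text
time: 3.9
eef_pos: [0.4734, -0.2138, 0.202]
tcp_rot: [0.461, 0.536, -0.461, 0.536]
contact_force: [0.3, 0.9, -0.0]
opening: 1.0
```

```bash
python3 - <<'E'
from plan import *
plan([(.4735,-.214,.106,8.5,1)])
c=read_camera('scene'); crop(c,300,220,500,370,4,'pics/k1.png')
E
```

```text
at [ 0.4734 -0.2138  0.202 ] yaw 8.6
[[3.2, 0.0, 0.01, 0.0, 1], [3.2, 0.0, 0.01, 0.0, 1], [3.2, 0.01, 0.0, 0.1, 1]]
end [ 0.4735 -0.214   0.106 ] 8.5
```

View pics/k1.png

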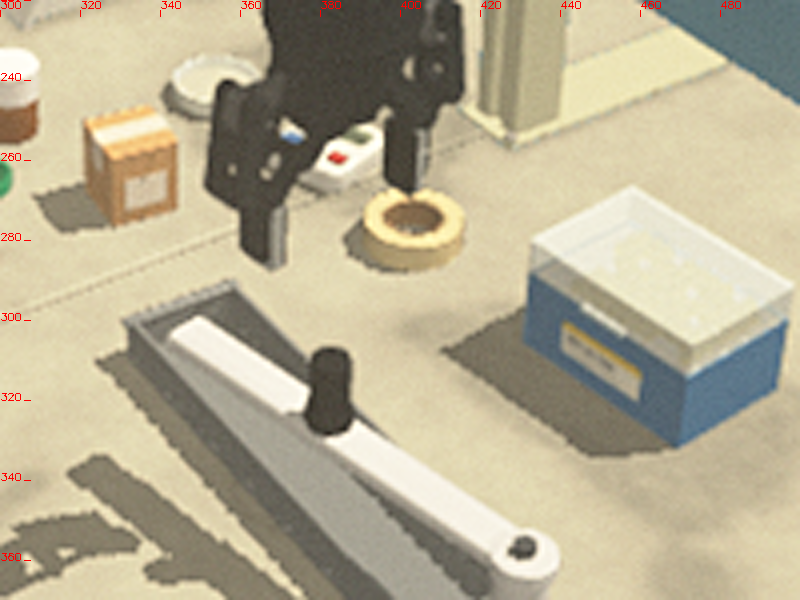

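Call:
drive_tool:
  steps:
    - [3.2, 0, 0, 0, 1]
    - [3.2, 0, 0, 0, 1]
    - [3.1, 0, 0, 0, 1]
    - [0, 0, 0, 0, 1]
    - [0, 0, 0, 0, 0.2]
    - [0, 0, 0, 0, 0.2]
    - [0, 0, 0, 0, 0.2]
    - [0, 0, 0, 0, 0.2]
    - [0, 0, 0, 0, 0.2]
    - [0, 0, 0, 0, 0.2]
  force: 20

```text
time: 4.95
eef_pos: [0.4743, -0.2152, 0.1088]
tcp_rot: [0.462, 0.535, -0.462, 0.536]
contact_force: [-0.8, 0.5, 6.0]
opening: 0.249
```

Call:
drive_tool:
  steps:
    - [0, 0, 0, 0, 0.2]
    - [0, 0, 0, 0, 0.2]
    - [0, 0, 0, 0, 0.2]

```text
time: 5.25
eef_pos: [0.4743, -0.2152, 0.1087]
tcp_rot: [0.462, 0.535, -0.462, 0.536]
contact_force: [-0.9, 0.9, 5.9]
opening: 0.251
```

Call:
drive_tool:
  steps:
    - [0, -0.9, 0.03, -4, 0.2]
    - [0, -0.9, 0.03, -4, 0.2]
    - [0, -0.9, 0.03, -4, 0.2]
    - [0, -0.9, 0.03, -4, 0.2]
    - [0, -0.9, 0.03, -4, 0.2]
    - [0, -0.9, 0.03, -4, 0.2]
    - [0, -0.9, 0.03, -4, 0.2]
    - [0, -0.9, 0.03, -4, 0.2]

```text
time: 6.05
eef_pos: [0.4099, -0.2456, 0.1088]
tcp_rot: [0.295, 0.641, -0.296, 0.644]
contact_force: [1.1, -1.3, 2.9]
opening: 0.251
```

Call:
drive_tool:
  steps:
    - [0, -0.9, 0.03, -4, 0.2]
    - [0, -0.9, 0.03, -4, 0.2]
    - [0, -0.9, 0.03, -4, 0.2]
    - [0, -0.9, 0.03, -4, 0.2]
    - [0, -0.9, 0.03, -4, 0.2]
    - [0, -0.9, 0.03, -4, 0.2]
    - [0, -0.9, 0.03, -4, 0.2]

```text
time: 6.75
eef_pos: [0.374, -0.2969, 0.1088]
tcp_rot: [0.131, 0.693, -0.133, 0.697]
contact_force: [4.5, -1.6, 1.2]
opening: 0.25
```

Call:
drive_tool:
  steps:
    - [0, -0.9, 0.03, -4, 0.2]
    - [0, -0.9, 0.03, -4, 0.2]
    - [0, -0.9, 0.03, -4, 0.2]
    - [0, -0.9, 0.03, -4, 0.2]
    - [0, -0.9, 0.03, -4, 0.2]
    - [0, -0.9, 0.03, -4, 0.2]
    - [0, -0.9, 0.03, -4, 0.2]
    - [0, 0, 0, 0, 0.2]

```text
time: 7.55
eef_pos: [0.3659, -0.3588, 0.1087]
tcp_rot: [-0.041, 0.704, 0.038, 0.708]
contact_force: [4.8, -0.4, 4.0]
opening: 0.245
```

Call:
drive_tool:
  steps:
    - [0, 0, 0, 0, 1]
    - [0, 0, 0, 0, 1]
    - [0, 0, 0, 0, 1]
    - [0, 0, 0, 0, 1]
    - [0, 0, 0, 0, 1]
    - [-3, 0, 0, 0, 1]
    - [-3, 0, 0, 0, 1]
    - [-3, 0, 0, 0, 1]
    - [-3, 0, 0, 0, 1]
    - [0, 0, 0, 0, 1]

```text
time: 8.55
eef_pos: [0.3658, -0.3589, 0.2327]
tcp_rot: [-0.043, 0.704, 0.037, 0.708]
contact_force: [-0.4, -1.1, 0.6]
opening: 0.998
```

Call:
drive_tool:
  steps:
    - [0, 0, 0, 8.2, 1]
    - [0, 0, 0, 8.2, 1]
    - [0, 0, 0, 8.2, 1]
    - [0, 0, 0, 8.2, 1]
    - [0, 0, 0, 8.2, 1]
    - [0, 0, 0, 8.2, 1]
    - [0, 0, 0, 8.2, 1]
    - [0, 0, 0, 8.2, 1]
    - [0, 0, 0, 8.2, 1]
    - [0, 0, 0, 8.2, 1]

```text
time: 9.55
eef_pos: [0.3639, -0.3562, 0.226]
tcp_rot: [0.435, 0.558, -0.434, 0.557]
contact_force: [0.0, 0.3, 0.4]
opening: 1.0
```

Call:
drive_tool:
  steps:
    - [0, 0, 0, 8.2, 1]
    - [0, 0, 0, 8.2, 1]
    - [0, 0, 0, 0, 1]

```text
time: 9.85
eef_pos: [0.3639, -0.3563, 0.2261]
tcp_rot: [0.508, 0.492, -0.508, 0.491]
contact_force: [-0.8, -0.2, -0.0]
opening: 1.002
```

```bash
cat > det.py <<'E'
from h import *
from plan import plan
def biggest(m,u0,v0,u1,v1):
    z=np.zeros(m.shape,np.uint8); z[v0:v1,u0:u1]=255
    cs,_=cv2.findContours(m&z,cv2.RETR_EXTERNAL,cv2.CHAIN_APPROX_NONE); return sorted(cs,key=cv2.contourArea,reverse=True)
def detect(c):
    hsv=cv2.cvtColor(c['frame'],cv2.COLOR_RGB2HSV)
    w=cv2.inRange(hsv,(0,0,150),(180,60,255)); br=cv2.inRange(hsv,(5,25,145),(28,255,255))|w
    for k in biggest(w,230,195,325,300):
        if cv2.contourArea(k)>110:
            m=cv2.moments(k); u,v=m['m10']/m['m00'],m['m01']/m['m00']; r=cv2.minEnclosingCircle(k)[1]
            e=cv2.fitEllipse(k)
            if min(e[1])/max(e[1])>.8: print('white disc',round(u,1),round(v,1),'r',round(r,1),'z54',plane(c,u,v,.054)[:2].round(4),'z60',plane(c,u,v,.06)[:2].round(4))
    sat=cv2.inRange(hsv,(5,120,135),(20,255,255)); sat=cv2.morphologyEx(sat|(w&cv2.dilate(sat,np.ones((9,9)))),cv2.MORPH_CLOSE,np.ones((3,3)))
    for k in biggest(sat,225,195,325,305)[:3]:
        P=np.array([plane(c,u,v,.055)[:2] for u,v in k[:,0]],np.float32); r=cv2.minAreaRect(P)
        print('carton',np.round(r[0],4),np.round(r[1],4),round(r[2],1),'px',k[:,0].mean(0).round(0))
E
python3 - <<'E'
from det import *
detect(np.load('top0.npy',allow_pickle=True).item())
c=read_camera('top'); print('now'); detect(c); cv2.imwrite('pics/t1.png',c['frame'][100:400,100:560,::-1])
plan([(.418,.331,.23,-2,1)])
E
```

```text
white disc 291.9 264.0 r 9.4 z54 [0.4434 0.1279] z60 [0.4424 0.1276]
white disc 252.1 230.3 r 7.5 z54 [0.5329 0.222 ] z60 [0.5315 0.2211]
carton [0.5576 0.1124] [0.0444 0.0459] 86.6 px [296. 218.]
carton [0.4301 0.2412] [0.0524 0.0344] 17.6 px [245. 271.]
carton [0.4053 0.2306] [0. 0.] 0.0 px [250. 282.]
now
carton [0.5579 0.1118] [0.0657 0.0645] 84.1 px [296. 218.]
carton [0.4306 0.2409] [0.0545 0.0351] 17.9 px [245. 272.]
at [ 0.364  -0.3563  0.2263] yaw -1.8
[[-0.02, 0.18, -3.83, 0.0, 1], [-0.02, 0.18, -3.83, 0.0, 1], [-0.02, 0.18, -3.83, 0.0, 1], [-0.02, 0.18, -3.83, 0.0, 1], [-0.02, 0.18, -3.82, 0.0, 1], [-0.02, 0.18, -3.83, 0.0, 1], [-0.02, 0.18, -3.82, 0.0, 1], [-0.02, 0.18, -3.83, 0.0, 1], [-0.02, 0.19, -3.82, 0.0, 1], [-0.02, 0.18, -3.83, 0.0, 1]]
[[-0.02, 0.19, -3.82, 0.0, 1], [-0.02, 0.18, -3.83, 0.0, 1], [-0.02, 0.19, -3.82, 0.0, 1], [-0.02, 0.18, -3.83, 0.0, 1], [-0.02, 0.19, -3.82, 0.1, 1], [-0.02, 0.18, -3.83, 0.0, 1], [-0.03, 0.18, -3.82, 0.1, 1], [-0.02, 0.17, -3.83, 0.0, 1]]
end [0.418 0.331 0.23 ] -2.0
```

View pics/t1.png

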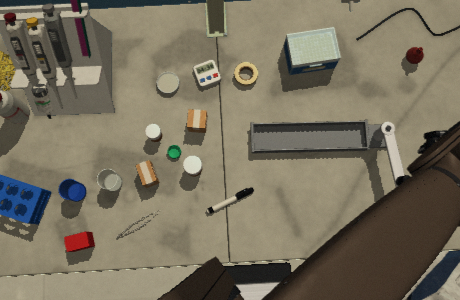

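Call:
drive_tool:
  steps:
    - [0, 1.2, -4.2, 0, 1]
    - [0, 1.2, -4.2, 0, 1]
    - [0, 1.2, -4.2, 0, 1]
    - [0, 1.2, -4.2, 0, 1]
    - [0, 1.2, -4.2, 0, 1]
    - [0, 1.2, -4.2, 0, 1]
    - [0, 1.2, -4.2, 0, 1]
    - [0, 1.2, -4.2, 0, 1]
    - [0, -0.8, -4.2, 0, 1]
    - [0, -0.8, -4.2, 0, 1]

```text
time: 10.9
eef_pos: [0.458, 0.0621, 0.2269]
tcp_rot: [-0.507, -0.493, 0.508, -0.492]
contact_force: [1.1, 0.8, -0.2]
opening: 0.999
```

Call:
drive_tool:
  steps:
    - [0, -0.8, -4.2, 0, 1]
    - [0, -0.8, -4.2, 0, 1]
    - [0, -0.8, -4.2, 0, 1]
    - [0, -0.8, -4.2, 0, 1]
    - [0, -0.8, -4.2, 0, 1]
    - [0, -0.8, -4.2, 0, 1]
    - [0, 0, -1.6, 0, 1]
    - [0, 0, 0, 0, 1]

```text
time: 11.7
eef_pos: [0.4188, 0.3312, 0.2268]
tcp_rot: [-0.507, -0.493, 0.507, -0.493]
contact_force: [0.1, 0.3, -0.9]
opening: 0.995
```

```bash
sed -i "s/w=cv2.inRange(hsv,(0,0,150),(180,60,255))/hsv=cv2.GaussianBlur(hsv,(3,3),0); w=cv2.inRange(hsv,(0,0,160),(180,60,255))/" det.py
python3 - <<'E'
from det import *
c=read_camera('top'); print('now'); detect(c); 
plan([(.418,.331,.036,-2,1)])
E
```

```text
now
white disc 291.9 263.5 r 9.7 z54 [0.4445 0.1279] z60 [0.4435 0.1276]
white disc 252.0 230.0 r 8.3 z54 [0.5339 0.2221] z60 [0.5324 0.2213]
carton [0.559  0.1151] [0.0547 0.0484] 86.6 px [294. 217.]
carton [0.4309 0.2406] [0.0531 0.0346] 18.2 px [246. 272.]
at [0.4191 0.3299 0.2267] yaw -1.7
[[3.81, -0.02, -0.02, 0.1, 1], [3.82, -0.02, -0.02, 0.0, 1], [3.81, -0.02, -0.02, 0.1, 1], [3.82, -0.03, -0.02, 0.0, 1], [3.81, -0.02, -0.03, 0.1, 1]]
end [0.418 0.331 0.036] -2.0
```

Call:
drive_tool:
  steps:
    - [3.8, 0, 0, 0, 1]
    - [3.8, 0, 0, 0, 1]
    - [3.8, 0, 0, 0, 1]
    - [3.8, 0, 0, 0, 1]
    - [3.9, -0.1, -0.1, 0, 1]
    - [0, 0, 0, 0, 1]
    - [0, 0, 0, 0, 0.4]
    - [0, 0, 0, 0, 0.4]
    - [0, 0, 0, 0, 0.4]
    - [0, 0, 0, 0, 0.4]
  force: 22

```text
time: 12.75
eef_pos: [0.4204, 0.3316, 0.0393]
tcp_rot: [0.51, 0.491, -0.506, 0.492]
contact_force: [-1.6, -0.8, 6.7]
opening: 0.577
```

Call:
drive_tool:
  steps:
    - [0, 0, 0, 0, 0.4]
    - [0, 0, 0, 0, 0.4]
    - [-1, 0, 0, 0, 0.4]
    - [-3, 0, 0, 0, 0.4]
    - [-4, 0, 0, 0, 0.4]
    - [-4, 0, 0, 0, 0.4]
    - [-2, 0, 0, 0, 0.4]
    - [0, 0, 0, 0, 0.4]

```text
time: 13.55
eef_pos: [0.4204, 0.3321, 0.1813]
tcp_rot: [0.511, 0.491, -0.505, 0.493]
contact_force: [0.3, 0.5, -0.8]
opening: 0.573
```

```bash
python3 - <<'E'
from plan import *
c=read_camera('scene'); crop(c,180,130,330,270,4,'pics/b1.png')
plan([(.5046,-.0636,.18,-2,.4)])
E
```

```text
at [0.419  0.3313 0.1783] yaw -1.9
[[-0.02, 0.9, 3.56, 0.0, 0.4], [-0.01, 0.9, 3.56, 0.0, 0.4], [-0.02, 0.9, 3.56, 0.0, 0.4], [-0.01, 0.9, 3.56, 0.0, 0.4], [-0.02, 0.9, 3.56, 0.0, 0.4], [-0.01, 0.89, 3.56, 0.0, 0.4], [-0.02, 0.9, 3.57, 0.0, 0.4], [-0.01, 0.89, 3.56, 0.0, 0.4], [-0.02, 0.9, 3.57, 0.0, 0.4], [-0.01, 0.89, 3.56, 0.0, 0.4]]
[[-0.02, 0.9, 3.57, 0.1, 0.4]]
end [ 0.5046 -0.0636  0.18  ] -2.0
```

View pics/b1.png

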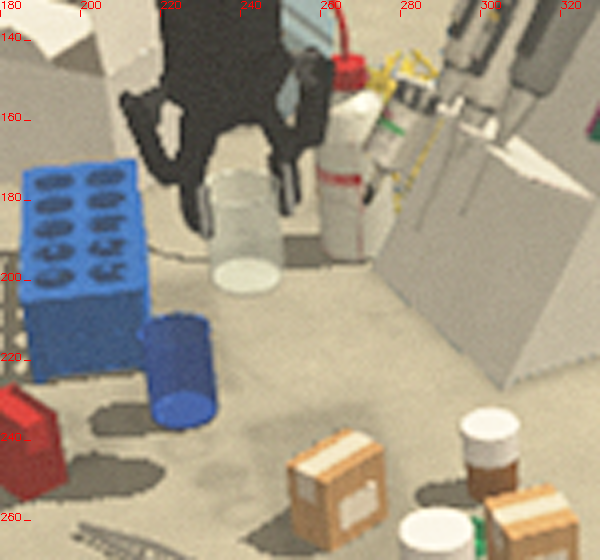

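Call:
drive_tool:
  steps:
    - [0, 0.9, 3.55, 0, 0.4]
    - [0, 0.9, 3.55, 0, 0.4]
    - [0, 0.9, 3.55, 0, 0.4]
    - [0, 0.9, 3.55, 0, 0.4]
    - [0, 0.9, 3.55, 0, 0.4]
    - [0, 0.9, 3.55, 0, 0.4]
    - [0, 0.9, 3.55, 0, 0.4]
    - [0, 0.9, 3.55, 0, 0.4]
    - [0, 0.9, 3.55, 0, 0.4]
    - [0, 0.9, 3.55, 0, 0.4]

```text
time: 14.6
eef_pos: [0.4949, -0.028, 0.1737]
tcp_rot: [-0.508, -0.493, 0.509, -0.49]
contact_force: [0.8, 0.9, -1.5]
opening: 0.573
```

Call:
drive_tool:
  steps:
    - [0, 0.9, 3.55, 0, 0.4]
    - [0, 0, 0, 0, 0.4]
    - [0, 0, 0, 0, 0.4]
    - [3, 0, 0, 0, 0.4]
    - [3, 0, 0, 0, 0.4]
    - [0, 0, 0, 0, 0.4]

```text
time: 15.2
eef_pos: [0.4997, -0.0601, 0.1108]
tcp_rot: [-0.506, -0.496, 0.51, -0.488]
contact_force: [0.0, 0.7, -1.3]
opening: 0.575
```

```bash
python3 - <<'E'
from plan import *
c=read_camera('scene'); crop(c,310,190,490,340,4,'pics/b2.png')
t=read_camera('top'); np.save('t2.npy',t,allow_pickle=True)
plan([(.5046,-.0636,.043,-2,.4)])
E
```

```text
at [ 0.5033 -0.0615  0.1155] yaw -1.8
[[3.62, 0.07, 0.1, 0.1, 0.4], [3.63, 0.07, 0.11, 0.1, 0.4]]
end [ 0.5046 -0.0636  0.043 ] -2.0
```

View pics/b2.png

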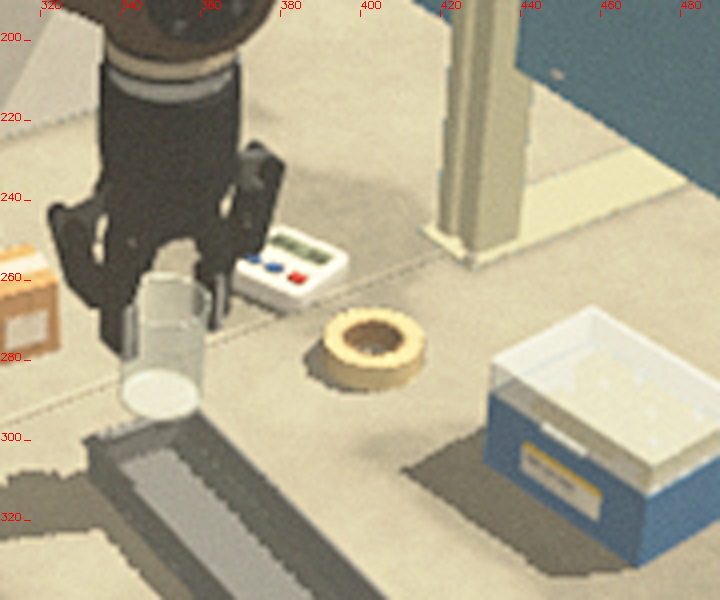

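```bash
python3 - <<'E'
from plan import *
s=read_camera('scene');print(plane(s,349.5,288.75,.078),readout.get_state()['eef_pos'])
t=np.load('t2.npy',allow_pickle=True).item()
# tray edges from the top view: outer rim at columns/rows
g=cv2.GaussianBlur(cv2.cvtColor(t['frame'],cv2.COLOR_RGB2GRAY),(3,3),0).astype(int)
pt=[]
for u in range(390,462,6):
    v=next(v for v in range(212,235) if g[v,u]<90); w=next(v for v in range(262,240,-1) if g[v,u]<48)
    pt.append((u,v,w))
A=np.array([plane(t,u,v-.5,.03) for u,v,w in pt]);B=np.array([plane(t,u,w+.5,.03) for u,v,w in pt])
print(pt); 
for P in(A,B): k=np.polyfit(P[:,1],P[:,0],1); print(k,'x at -.1695',np.polyval(k,-.1695))
plan([(.5046,-.0636,.043,-2,.4)])
E
```

```text
[ 0.49436662 -0.06194718  0.078     ] [ 0.50442846 -0.06202511  0.11693239]Traceback (most recent call last):
  File "<stdin>", line 8, in <module>
StopIteration
```

Call:
drive_tool:
  steps:
    - [2.5, 0, 0.1, 0, 0.4]
    - [2.5, 0, 0, 0, 0.4]
    - [1.2, 0, 0, 0, 0.4]
    - [0.5, 0, 0, 0, 0.4]
    - [0.3, 0, 0, 0, 0.4]
    - [0.3, 0, 0, 0, 0.4]
    - [0, 0, 0, 0, 0.4]

```text
time: 16.05
eef_pos: [0.5047, -0.0639, 0.044]
tcp_rot: [0.508, 0.491, -0.508, 0.492]
contact_force: [-0.4, 1.2, -1.4]
opening: 0.574
```

```bash
python3 - <<'E'
from plan import *
c=read_camera('scene'); crop(c,310,230,430,330,6,'pics/b3.png')
print(readout.get_state()['eef_pos'],readout.get_state()['contact_force'])
E
```

```text
[ 0.5046772 -0.063947   0.0440089] [-0.11613438  0.40703867 -0.27365375]
```

View pics/b3.png

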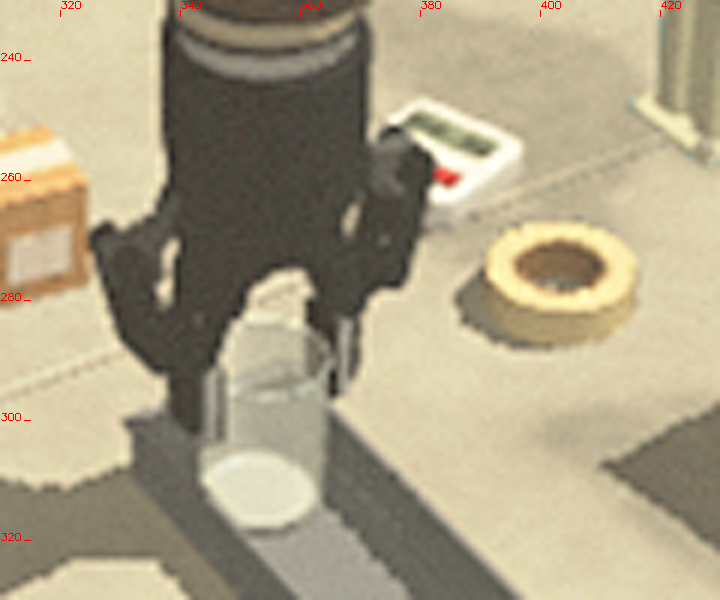

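Call:
drive_tool:
  steps:
    - [0.2, 0, 0, 0, 0.4]
    - [0.1, 0, 0, 0, 0.4]
    - [0, 0, 0, 0, 0.4]
    - [0, 0, 0, 0, 0.4]

```text
time: 16.5
eef_pos: [0.5051, -0.0642, 0.0433]
tcp_rot: [-0.508, -0.492, 0.508, -0.492]
contact_force: [-5.3, 0.9, 13.2]
opening: 0.572
```

```bash
python3 - <<'E'
from plan import *
s=read_camera('scene')
for z in(.004,.008):print(z,plane(s,353.3,311.7,z))
print(readout.get_state()['eef_pos'],readout.get_state()['contact_force'])
E
```

```text
0.004 [ 0.50689379 -0.0589861   0.004     ]
0.008 [ 0.50421758 -0.06302447  0.008     ]
[ 0.50503245 -0.06423761  0.04329407] [-6.41243246  0.55491038 13.69596383]
```

Call:
drive_tool:
  steps:
    - [0, 0, 0, 0, 0.8]
    - [0, 0, 0, 0, 0.8]
    - [0, 0, 0, 0, 0.8]
    - [-1, 0, 0, 0, 0.8]
    - [-4, 0, 0, 0, 0.8]
    - [-4, 0, 0, 0, 0.8]
    - [-4, 0, 0, 0, 0.8]
    - [0, 0, 0, 7, 0.8]
    - [0, 0, 0, 7, 0.8]
    - [0, 0, 0, 7, 0.8]

```text
time: 17.55
eef_pos: [0.5044, -0.0638, 0.1715]
tcp_rot: [0.591, 0.389, -0.59, 0.39]
contact_force: [-0.4, -0.2, 0.3]
opening: 0.803
```

Call:
drive_tool:
  steps:
    - [0, 0, 0, 7, 0.8]
    - [0, 0, 0, 7, 0.8]
    - [0, 0, 0, 7, 0.8]
    - [0, 0, 0, 7, 0.8]
    - [0, 0, 0, 7, 0.8]
    - [0, 0, 0, 7, 0.8]
    - [0, 0, 0, 7, 0.8]
    - [0, 0, 0, 0, 0.8]
    - [0, 0, 0, 0, 0.8]

```text
time: 18.45
eef_pos: [0.5042, -0.0638, 0.1707]
tcp_rot: [0.698, 0.112, -0.698, 0.112]
contact_force: [0.7, -0.5, 0.5]
opening: 0.801
```

```bash
python3 - <<'E'
from det import *
t=read_camera('top'); detect(t)
plan([(.4305,.2405,.17,-72,.8)])
E
```

```text
white disc 292.0 264.2 r 9.3 z54 [0.4429 0.1277] z60 [0.4419 0.1273]
white disc 252.1 230.0 r 8.2 z54 [0.5339 0.222 ] z60 [0.5324 0.2212]
carton [0.5061 0.1199] [0.0442 0.0476] 86.6 px [294. 239.]
carton [0.4305 0.2404] [0.0522 0.0346] 18.2 px [245. 271.]
at [ 0.5042 -0.0638  0.1706] yaw -71.8
[[0.01, -3.9, -0.31, 0.0, 0.8], [0.01, -3.9, -0.31, 0.0, 0.8], [0.01, -3.9, -0.31, 0.0, 0.8], [0.01, -3.9, -0.32, 0.0, 0.8], [0.0, -3.9, -0.31, 0.1, 0.8], [0.01, -3.9, -0.31, 0.0, 0.8], [0.0, -3.9, -0.31, 0.1, 0.8], [0.01, -3.91, -0.3, 0.0, 0.8]]
end [0.4305 0.2405 0.17  ] -72.0
```

Call:
drive_tool:
  steps:
    - [0, -3.9, -0.3, 0, 0.8]
    - [0, -3.9, -0.3, 0, 0.8]
    - [0, -3.9, -0.3, 0, 0.8]
    - [0, -3.9, -0.3, 0, 0.8]
    - [0, -3.9, -0.3, 0, 0.8]
    - [0, -3.9, -0.3, 0, 0.8]
    - [0, -3.9, -0.3, 0, 0.8]
    - [0, -3.9, -0.4, 0, 0.8]
    - [0, 0, 0, 0, 0.8]
    - [0, 0, 0, 0, 0.8]

```text
time: 19.5
eef_pos: [0.4307, 0.2412, 0.1704]
tcp_rot: [-0.698, -0.112, 0.698, -0.112]
contact_force: [0.4, -0.7, 0.1]
opening: 0.802
```

Call:
drive_tool:
  steps:
    - [3.5, 0, 0, 0, 0.8]
    - [3.5, 0, 0, 0, 0.8]
    - [3.5, 0, 0, 0, 0.8]
    - [3.5, 0, 0, 0, 0.8]
    - [0.5, 0, 0, 0, 0.8]
    - [0, 0, 0, 0, 0.8]
    - [0, 0, 0, 0, 0.3]
    - [0, 0, 0, 0, 0.3]
    - [0, 0, 0, 0, 0.3]
    - [0, 0, 0, 0, 0.3]

```text
time: 20.5
eef_pos: [0.433, 0.2411, 0.0276]
tcp_rot: [0.7, 0.111, -0.697, 0.111]
contact_force: [0.1, -0.6, 6.5]
opening: 0.417
```

Call:
drive_tool:
  steps:
    - [0, 0, 0, 0, 0.3]
    - [0, 0, 0, 0, 0.3]
    - [-1, 0, 0, 0, 0.3]
    - [-3, 0, 0, 0, 0.3]
    - [-4, 0, 0, 0, 0.3]
    - [-4, 0, 0, 0, 0.3]
    - [-2, 0, 0, 0, 0.3]
    - [0, 0, 0, 0, 0.3]

```text
time: 21.3
eef_pos: [0.4332, 0.2414, 0.1697]
tcp_rot: [0.701, 0.112, -0.695, 0.111]
contact_force: [0.2, 0.2, -0.6]
opening: 0.415
```

Call:
drive_tool:
  steps:
    - [0, 0, 0, -7, 0.3]
    - [0, 0, 0, -7, 0.3]
    - [0, 0, 0, -7, 0.3]
    - [0, 0, 0, -7, 0.3]
    - [0, 0, 0, -7, 0.3]
    - [0, 0, 0, -7, 0.3]
    - [0, 0, 0, -7, 0.3]
    - [0, 0, 0, -7, 0.3]
    - [0, 0, 0, -7, 0.3]
    - [0, 0, 0, -7, 0.3]

```text
time: 22.3
eef_pos: [0.4296, 0.2402, 0.163]
tcp_rot: [-0.506, -0.494, 0.508, -0.492]
contact_force: [-0.6, -0.7, -1.6]
opening: 0.417
```

Call:
drive_tool:
  steps:
    - [0, 0, 0, 0, 0.3]
    - [0, 0, 0, 0, 0.3]

```text
time: 22.5
eef_pos: [0.4301, 0.2403, 0.1639]
tcp_rot: [-0.508, -0.491, 0.51, -0.491]
contact_force: [-0.3, 0.1, -1.0]
opening: 0.419
```

```bash
python3 - <<'E'
from det import *
t=read_camera('top'); 
plan([(.5026,-.1225,.17,-2,.3)])
plan([(.5026,-.1225,.036,-2,.3)],(.5026,-.1225,.17,-2))
E
```

```text
at [0.4303 0.2404 0.1642] yaw -2.0
[[-0.06, 0.85, 3.6, 0.0, 0.3], [-0.06, 0.85, 3.6, 0.0, 0.3], [-0.06, 0.85, 3.6, 0.0, 0.3], [-0.06, 0.85, 3.6, 0.0, 0.3], [-0.06, 0.85, 3.6, 0.0, 0.3], [-0.06, 0.85, 3.6, 0.0, 0.3], [-0.06, 0.85, 3.6, 0.0, 0.3], [-0.05, 0.85, 3.6, 0.0, 0.3], [-0.06, 0.86, 3.6, 0.0, 0.3], [-0.05, 0.85, 3.61, 0.0, 0.3]]
end [ 0.5026 -0.1225  0.17  ] -2.0
at [ 0.5026 -0.1225  0.17  ] yaw -2
[[3.35, 0.0, 0.0, 0.0, 0.3], [3.35, 0.0, 0.0, 0.0, 0.3], [3.35, 0.0, 0.0, 0.0, 0.3], [3.35, 0.0, 0.0, 0.0, 0.3]]
end [ 0.5026 -0.1225  0.036 ] -2.0
```

Call:
drive_tool:
  steps:
    - [0, 0.85, 3.6, 0, 0.3]
    - [0, 0.85, 3.6, 0, 0.3]
    - [0, 0.85, 3.6, 0, 0.3]
    - [0, 0.85, 3.6, 0, 0.3]
    - [0, 0.85, 3.6, 0, 0.3]
    - [0, 0.85, 3.6, 0, 0.3]
    - [0, 0.85, 3.6, 0, 0.3]
    - [0, 0.85, 3.6, 0, 0.3]
    - [0, 0.85, 3.6, 0, 0.3]
    - [0, 0.85, 3.6, 0, 0.3]

```text
time: 23.55
eef_pos: [0.5039, -0.1235, 0.165]
tcp_rot: [0.509, 0.491, -0.509, 0.491]
contact_force: [1.2, -0.0, -0.6]
opening: 0.418
```

Call:
drive_tool:
  steps:
    - [0, 0, 0, 0, 0.3]
    - [0, 0, 0, 0, 0.3]
    - [0, 0, 0, 0, 0.3]
    - [3, 0, 0, 0, 0.3]
    - [3, 0, 0, 0, 0.3]
    - [0, 0, 0, 0, 0.3]
    - [0, 0, 0, 0, 0.3]

```text
time: 24.25
eef_pos: [0.5036, -0.1209, 0.1052]
tcp_rot: [-0.508, -0.492, 0.508, -0.491]
contact_force: [-0.5, -0.2, -1.4]
opening: 0.416
```

```bash
python3 - <<'E'
from det import *
t=read_camera('top'); 
# beaker rim in tray and tray outline, for the record
s=read_camera('scene'); crop(s,310,240,430,340,6,'pics/c1.png')
plan([(.5026,-.1225,.036,-2,.3)])
E
```

```text
at [ 0.5052 -0.122   0.1072] yaw -1.9
[[3.56, -0.13, 0.03, 0.1, 0.3], [3.56, -0.13, 0.03, 0.0, 0.3]]
end [ 0.5026 -0.1225  0.036 ] -2.0
```

View pics/c1.png

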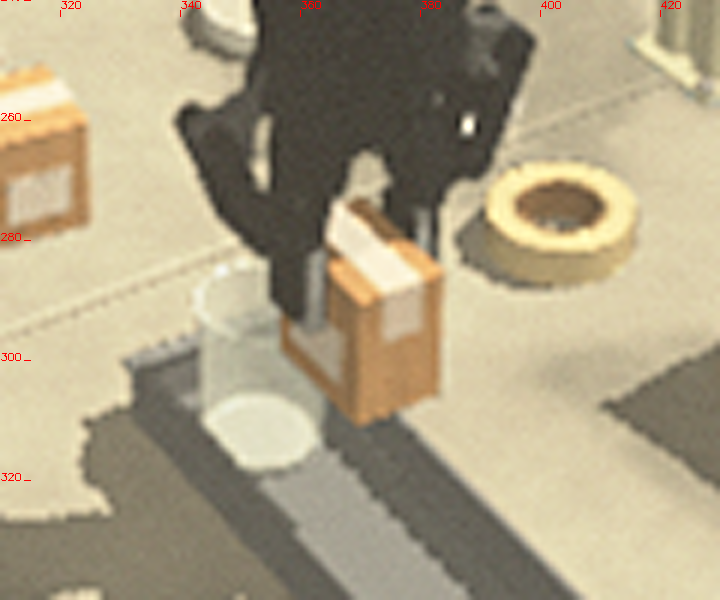

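Call:
drive_tool:
  steps:
    - [2.5, -0.1, 0, 0, 0.3]
    - [2.5, -0.1, 0, 0, 0.3]
    - [1.5, 0, 0, 0, 0.3]
    - [0.5, 0, 0, 0, 0.3]
    - [0.3, 0, 0, 0, 0.3]
    - [0.2, 0, 0, 0, 0.3]
    - [0, 0, 0, 0, 0.3]

```text
time: 25.05
eef_pos: [0.5032, -0.1225, 0.0317]
tcp_rot: [0.509, 0.491, -0.508, 0.493]
contact_force: [-0.0, -0.6, 0.7]
opening: 0.417
```

Call:
drive_tool:
  steps:
    - [0.1, 0, 0, 0, 0.3]
    - [0.1, 0, 0, 0, 0.3]
    - [0, 0, 0, 0, 0.3]

```text
time: 25.35
eef_pos: [0.5033, -0.1227, 0.0316]
tcp_rot: [0.508, 0.491, -0.508, 0.492]
contact_force: [-4.3, 0.6, 12.8]
opening: 0.417
```

Call:
drive_tool:
  steps:
    - [0, 0, 0, 0, 0.7]
    - [0, 0, 0, 0, 0.7]
    - [0, 0, 0, 0, 0.7]
    - [-1, 0, 0, 0, 0.7]
    - [-4, 0, 0, 0, 0.8]
    - [-4, 0, 0, 0, 0.8]
    - [-4, 0, 0, 0, 0.8]
    - [0, 0, 0, 7.5, 0.8]
    - [0, 0, 0, 7.5, 0.8]
    - [0, 0, 0, 7.5, 0.8]

```text
time: 26.35
eef_pos: [0.5022, -0.1221, 0.1595]
tcp_rot: [0.596, 0.381, -0.595, 0.382]
contact_force: [-0.6, 0.2, -0.1]
opening: 0.804
```

Call:
drive_tool:
  steps:
    - [0, 0, 0, 7.5, 0.8]
    - [0, 0, 0, 7.5, 0.8]
    - [0, 0, 0, 7.5, 0.8]
    - [0, 0, 0, 7.5, 0.8]
    - [0, 0, 0, 7.5, 0.8]
    - [0, 0, 0, 7.5, 0.8]
    - [0, 0, 0, 7.5, 0.8]
    - [0, 0, 0, 7.5, 0.8]
    - [0, 0, 0, 7.5, 0.8]
    - [0, 0, 0, 0, 0.8]

```text
time: 27.35
eef_pos: [0.502, -0.122, 0.1588]
tcp_rot: [0.707, -0.012, -0.707, -0.012]
contact_force: [0.1, 0.2, -0.3]
opening: 0.795
```

```bash
python3 - <<'E'
from det import *
t=read_camera('top'); detect(t)
plan([(.442,.1275,.165,-92,.8)])
E
```

```text
white disc 292.1 264.2 r 9.3 z54 [0.4428 0.1275] z60 [0.4418 0.1272]
white disc 252.0 230.0 r 8.3 z54 [0.5339 0.2221] z60 [0.5324 0.2212]
carton [0.5066 0.1199] [0.0445 0.047 ] 81.7 px [294. 239.]
at [ 0.502  -0.122   0.1587] yaw -91.8
[[-0.09, -3.54, 0.97, 0.0, 0.8], [-0.09, -3.54, 0.97, 0.0, 0.8], [-0.09, -3.53, 0.97, 0.0, 0.8], [-0.09, -3.54, 0.96, 0.1, 0.8], [-0.09, -3.53, 0.97, 0.0, 0.8], [-0.09, -3.53, 0.97, 0.1, 0.8], [-0.09, -3.54, 0.98, 0.0, 0.8]]
end [0.442  0.1275 0.165 ] -92.0
```

Call:
drive_tool:
  steps:
    - [0, -3.5, 1, 0, 0.8]
    - [0, -3.5, 1, 0, 0.8]
    - [0, -3.5, 1, 0, 0.8]
    - [0, -3.5, 1, 0, 0.8]
    - [0, -3.5, 1, 0, 0.8]
    - [0, -3.5, 0.9, 0, 0.8]
    - [0, -3.7, 0.9, 0, 0.8]
    - [0, 0, 0, 0, 0.8]
    - [0, 0, 0, 0, 0.8]

```text
time: 28.3
eef_pos: [0.4421, 0.1277, 0.1585]
tcp_rot: [0.707, -0.011, -0.707, -0.01]
contact_force: [-0.2, -0.1, -0.1]
opening: 0.801
```

Call:
drive_tool:
  steps:
    - [4, 0, 0, 0, 0.8]
    - [4, 0, 0, 0, 0.8]
    - [4, 0, 0, 0, 0.8]
    - [0.8, 0, 0, 0, 0.8]
    - [0, 0, 0, 0, 0.8]
    - [0, 0, 0, 0, 0.3]
    - [0, 0, 0, 0, 0.3]
    - [0, 0, 0, 0, 0.3]
    - [0, 0, 0, 0, 0.3]
    - [0, 0, 0, 0, 0.3]
  force: 30

```text
time: 29.3
eef_pos: [0.4447, 0.1271, 0.0328]
tcp_rot: [0.709, -0.012, -0.705, -0.011]
contact_force: [0.2, -1.1, 6.0]
opening: 0.527
```

Call:
drive_tool:
  steps:
    - [0, 0, 0, 0, 0.3]
    - [-1, 0, 0, 0, 0.3]
    - [-3, 0, 0, 0, 0.3]
    - [-4, 0, 0, 0, 0.3]
    - [-4, 0, 0, 0, 0.3]
    - [-2, 0, 0, 0, 0.3]
    - [0, 0, 0, 0, 0.3]

```text
time: 30.0
eef_pos: [0.4444, 0.1275, 0.1745]
tcp_rot: [0.71, -0.011, -0.704, -0.012]
contact_force: [0.0, 0.1, -1.2]
opening: 0.526
```

Call:
drive_tool:
  steps:
    - [0, 0, 0, -7.5, 0.3]
    - [0, 0, 0, -7.5, 0.3]
    - [0, 0, 0, -7.5, 0.3]
    - [0, 0, 0, -7.5, 0.3]
    - [0, 0, 0, -7.5, 0.3]
    - [0, 0, 0, -7.5, 0.3]
    - [0, 0, 0, -7.5, 0.3]
    - [0, 0, 0, -7.5, 0.3]
    - [0, 0, 0, -7.5, 0.3]
    - [0, 0, 0, -7.5, 0.3]

```text
time: 31.0
eef_pos: [0.4406, 0.1271, 0.168]
tcp_rot: [-0.566, -0.423, 0.568, -0.422]
contact_force: [0.3, -0.0, -1.7]
opening: 0.529
```

Call:
drive_tool:
  steps:
    - [0, 0, 0, -7.5, 0.3]
    - [0, 0, 0, -7.5, 0.3]
    - [0, 0, 0, 0, 0.3]
    - [0, 0, 0, 0, 0.3]

```text
time: 31.4
eef_pos: [0.4413, 0.1271, 0.1689]
tcp_rot: [-0.508, -0.492, 0.51, -0.49]
contact_force: [0.0, -0.6, -0.7]
opening: 0.527
```

```bash
python3 - <<'E'
from det import *
t=read_camera('top')
plan([(.5007,-.1800,.17,-2,.3)])
E
```

```text
at [0.4415 0.1271 0.1692] yaw -2.0
[[-0.01, 0.88, 3.81, 0.0, 0.3], [-0.01, 0.88, 3.81, 0.0, 0.3], [-0.01, 0.88, 3.81, 0.0, 0.3], [-0.01, 0.87, 3.81, 0.0, 0.3], [-0.01, 0.88, 3.81, 0.0, 0.3], [-0.01, 0.87, 3.81, 0.0, 0.3], [-0.01, 0.88, 3.81, 0.0, 0.3], [-0.01, 0.87, 3.81, 0.0, 0.3]]
end [ 0.5007 -0.18    0.17  ] -2.0
```

Call:
drive_tool:
  steps:
    - [0, 0.9, 3.8, 0, 0.3]
    - [0, 0.9, 3.8, 0, 0.3]
    - [0, 0.9, 3.8, 0, 0.3]
    - [0, 0.9, 3.8, 0, 0.3]
    - [0, 0.9, 3.8, 0, 0.3]
    - [0, 0.9, 3.8, 0, 0.3]
    - [0, 0.8, 3.8, 0, 0.3]
    - [0, 0.8, 3.9, 0, 0.3]
    - [0, 0, 0, 0, 0.3]
    - [0, 0, 0, 0, 0.3]

```text
time: 32.45
eef_pos: [0.5017, -0.1804, 0.1697]
tcp_rot: [-0.509, -0.491, 0.509, -0.49]
contact_force: [-0.0, 0.4, -1.1]
opening: 0.524
```

Call:
drive_tool:
  steps:
    - [4, 0, 0, 0, 0.3]
    - [3, 0, 0, 0, 0.3]
    - [0, 0, 0, 0, 0.3]
    - [0, 0, 0, 0, 0.3]
    - [0, 0, 0, 0, 0.3]

```text
time: 32.95
eef_pos: [0.5034, -0.1801, 0.1024]
tcp_rot: [0.508, 0.491, -0.508, 0.493]
contact_force: [0.6, 0.2, -0.1]
opening: 0.525
```

```bash
python3 - <<'E'
from det import *
t=read_camera('top'); detect(t)
plan([(.5007,-.1800,.036,-2,.3)])
E
```

```text
white disc 251.9 229.9 r 8.4 z54 [0.534  0.2223] z60 [0.5326 0.2215]
carton [0.5075 0.1196] [0.0448 0.0506] 79.3 px [294. 238.]
at [ 0.5035 -0.1803  0.1027] yaw -1.9
[[3.33, -0.14, -0.01, 0.1, 0.3], [3.34, -0.14, -0.01, 0.0, 0.3]]
end [ 0.5007 -0.18    0.036 ] -2.0
```

Call:
drive_tool:
  steps:
    - [3, -0.1, 0, 0, 0.3]
    - [2, -0.1, 0, 0, 0.3]
    - [1, 0, 0, 0, 0.3]
    - [0.4, 0, 0, 0, 0.3]
    - [0.2, 0, 0, 0, 0.3]
    - [0, 0, 0, 0, 0.3]
    - [0, 0, 0, 0, 0.3]

```text
time: 33.7
eef_pos: [0.5015, -0.1809, 0.0368]
tcp_rot: [0.508, 0.49, -0.508, 0.493]
contact_force: [-2.8, 1.5, 6.5]
opening: 0.525
```

Call:
drive_tool:
  steps:
    - [0, 0, 0, 0, 0.8]
    - [0, 0, 0, 0, 0.8]
    - [0, 0, 0, 0, 0.8]
    - [-1, 0, 0, 0, 0.8]
    - [-4, 0, 0, 0, 0.9]
    - [-4, 0, 0, 0, 0.9]
    - [-4, 0, 0, 0, 0.9]
    - [0, 0, 0, 0, 0.9]
    - [0, 0, 0, 0, 0.9]

```text
time: 34.6
eef_pos: [0.5008, -0.1804, 0.1663]
tcp_rot: [0.509, 0.49, -0.508, 0.493]
contact_force: [0.4, 0.5, -0.6]
opening: 0.899
```

```bash
python3 - <<'E'
from det import *
for i in range(4): t=read_camera('top'); detect(t)
plan([(.507,.1195,.165,-6,.9)])
E
```

```text
white disc 251.9 229.9 r 8.3 z54 [0.534  0.2223] z60 [0.5325 0.2214]
carton [0.5096 0.1194] [0.0447 0.0531] 81.7 px [293. 238.]
white disc 251.9 230.0 r 8.4 z54 [0.534  0.2224] z60 [0.5325 0.2216]
carton [0.5061 0.1199] [0.0442 0.0476] 86.6 px [294. 239.]
white disc 252.0 229.9 r 8.4 z54 [0.5341 0.2222] z60 [0.5326 0.2214]
carton [0.5065 0.1198] [0.0448 0.0481] 80.1 px [294. 238.]
white disc 251.9 230.0 r 8.4 z54 [0.534  0.2224] z60 [0.5325 0.2216]
carton [0.5078 0.1194] [0.0445 0.0506] 80.1 px [293. 238.]
at [ 0.499  -0.1794  0.1625] yaw -1.9
[[-0.03, -0.03, -3.74, 0.5, 0.9], [-0.03, -0.06, -3.74, 0.5, 0.9], [-0.03, -0.09, -3.74, 0.5, 0.9], [-0.03, -0.12, -3.73, 0.5, 0.9], [-0.03, -0.16, -3.73, 0.5, 0.9], [-0.03, -0.19, -3.73, 0.5, 0.9], [-0.03, -0.22, -3.73, 0.5, 0.9], [-0.04, -0.25, -3.73, 0.6, 0.9]]
end [0.507  0.1195 0.165 ] -6.0
```

Call:
drive_tool:
  steps:
    - [0, 0, -3.7, 0, 0.9]
    - [0, 0, -3.7, 0, 0.9]
    - [0, 0, -3.7, 0, 0.9]
    - [0, 0, -3.7, 0, 0.9]
    - [0, 0, -3.7, 0, 0.9]
    - [0, 0, -3.7, 0, 0.9]
    - [0, -0.1, -3.8, 0, 0.9]
    - [0, -0.1, -3.8, 5, 0.9]
    - [0, 0, 0, 0, 0.9]
    - [0, 0, 0, 0, 0.9]

```text
time: 35.8
eef_pos: [0.5072, 0.1185, 0.1629]
tcp_rot: [-0.528, -0.47, 0.529, -0.469]
contact_force: [0.3, 0.8, 0.2]
opening: 0.903
```

Call:
drive_tool:
  steps:
    - [4, 0, 0, 0, 0.9]
    - [4, 0, 0, 0, 0.9]
    - [4, 0, 0, 0, 0.9]
    - [1.6, 0, 0, 0, 0.9]
    - [0, 0, 0, 0, 0.9]
    - [0, 0, 0, 0, 0.3]
    - [0, 0, 0, 0, 0.3]
    - [0, 0, 0, 0, 0.3]
    - [0, 0, 0, 0, 0.3]
    - [0, 0, 0, 0, 0.3]
  force: 25

```text
time: 36.8
eef_pos: [0.5096, 0.1178, 0.0301]
tcp_rot: [0.53, 0.468, -0.528, 0.47]
contact_force: [-0.1, -1.9, 6.1]
opening: 0.534
```

Call:
drive_tool:
  steps:
    - [0, 0, 0, 0, 0.3]
    - [-1, 0, 0, 0, 0.3]
    - [-3, 0, 0, 0, 0.3]
    - [-4, 0, 0, 0, 0.3]
    - [-4, 0, 0, 0, 0.3]
    - [-2, 0, 0, -5, 0.3]
    - [0, 0, 0, 0, 0.3]
    - [0, 0, 0, 0, 0.3]

```text
time: 37.6
eef_pos: [0.5073, 0.1181, 0.1676]
tcp_rot: [-0.508, -0.491, 0.509, -0.491]
contact_force: [0.3, 0.2, -0.6]
opening: 0.531
```

```bash
python3 - <<'E'
from det import *
t=read_camera('top')
plan([(.4988,-.2335,.17,-2,.3)])
E
```

```text
at [0.5066 0.118  0.1664] yaw -2.0
[[-0.04, 0.05, 3.91, 0.0, 0.3], [-0.04, 0.05, 3.91, 0.0, 0.3], [-0.04, 0.05, 3.91, 0.0, 0.3], [-0.04, 0.05, 3.9, 0.0, 0.3], [-0.04, 0.05, 3.91, 0.0, 0.3], [-0.04, 0.05, 3.9, 0.0, 0.3], [-0.04, 0.05, 3.91, 0.0, 0.3], [-0.04, 0.05, 3.9, 0.0, 0.3], [-0.04, 0.04, 3.91, 0.0, 0.3]]
end [ 0.4988 -0.2335  0.17  ] -2.0
```

Call:
drive_tool:
  steps:
    - [0, 0.05, 3.9, 0, 0.3]
    - [0, 0.05, 3.9, 0, 0.3]
    - [0, 0.05, 3.9, 0, 0.3]
    - [0, 0.05, 3.9, 0, 0.3]
    - [0, 0.05, 3.9, 0, 0.3]
    - [0, 0.05, 3.9, 0, 0.3]
    - [0, 0.05, 3.9, 0, 0.3]
    - [0, 0.05, 3.9, 0, 0.3]
    - [0, 0, 4, 0, 0.3]
    - [0, 0, 0, 0, 0.3]

```text
time: 38.65
eef_pos: [0.4988, -0.2374, 0.1658]
tcp_rot: [-0.509, -0.491, 0.51, -0.489]
contact_force: [0.2, 0.2, -0.6]
opening: 0.529
```

Call:
drive_tool:
  steps:
    - [0, 0, 0, 0, 0.3]
    - [4, 0, 0, 0, 0.3]
    - [3, 0, 0, 0, 0.3]
    - [0, 0, 0, 0, 0.3]
    - [0, 0, 0, 0, 0.3]
    - [0, 0, 0, 0, 0.3]

```text
time: 39.25
eef_pos: [0.5007, -0.2334, 0.0993]
tcp_rot: [0.508, 0.492, -0.508, 0.492]
contact_force: [0.3, 0.4, -1.2]
opening: 0.531
```

```bash
python3 - <<'E'
from det import *
t=read_camera('top'); detect(t)
plan([(.4988,-.2340,.034,-2,.3)])
s=read_camera('scene'); crop(s,320,260,460,380,5,'pics/d1.png')
E
```

```text
white disc 240.7 202.8 r 15.2 z54 [0.605  0.2482] z60 [0.6032 0.2472]
white disc 251.8 229.9 r 8.9 z54 [0.534  0.2226] z60 [0.5326 0.2217]
at [ 0.5008 -0.2336  0.0996] yaw -1.9
[[3.28, -0.1, 0.02, 0.1, 0.3], [3.28, -0.1, 0.02, 0.0, 0.3]]
end [ 0.4988 -0.234   0.034 ] -2.0
```

View pics/d1.png

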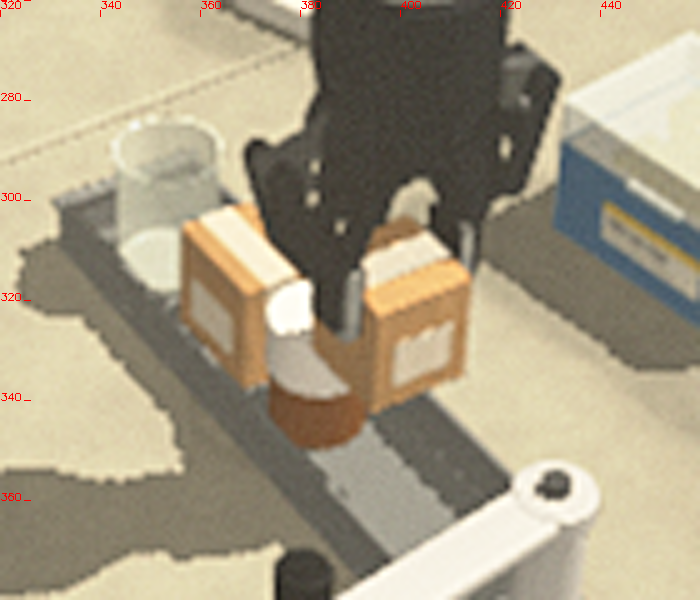

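Call:
drive_tool:
  steps:
    - [3, -0.1, 0, 0, 0.3]
    - [2, -0.1, 0, 0, 0.3]
    - [1, 0, 0, 0, 0.3]
    - [0.4, 0, 0, 0, 0.3]
    - [0.2, 0, 0, 0, 0.3]
    - [0, 0, 0, 0, 0.3]
    - [0, 0, 0, 0, 0.3]

```text
time: 40.05
eef_pos: [0.4992, -0.2345, 0.0334]
tcp_rot: [0.508, 0.491, -0.508, 0.493]
contact_force: [0.8, 0.4, 0.7]
opening: 0.531
```

Call:
drive_tool:
  steps:
    - [0.1, 0, 0, 0, 0.3]
    - [0, 0, 0, 0, 0.3]

```text
time: 40.25
eef_pos: [0.4993, -0.2345, 0.0333]
tcp_rot: [0.508, 0.491, -0.508, 0.492]
contact_force: [-2.1, 1.3, 7.1]
opening: 0.532
```

Contact; release, lift, go for the small jar.

Call:
drive_tool:
  steps:
    - [0, 0, 0, 0, 0.8]
    - [0, 0, 0, 0, 0.8]
    - [0, 0, 0, 0, 0.8]
    - [-1, 0, 0, 0, 0.8]
    - [-4, 0, 0, 0, 0.9]
    - [-4, 0, 0, 0, 0.9]
    - [-4, 0, 0, 0, 0.9]
    - [0, 0, 0, 0, 0.9]
    - [0, 0, 0, 0, 0.9]

```text
time: 41.15
eef_pos: [0.499, -0.2344, 0.1634]
tcp_rot: [0.509, 0.49, -0.508, 0.493]
contact_force: [-0.4, 0.1, -0.6]
opening: 0.902
```

```bash
python3 - <<'E'
from det import *
t=read_camera('top'); detect(t)
plan([(.533,.2222,.162,-2,.9)])
E
```

```text
at [ 0.498  -0.2338  0.1614] yaw -1.9
[[0.0, 0.16, -3.81, 0.0, 0.9], [-0.01, 0.16, -3.81, 0.0, 0.9], [0.0, 0.16, -3.81, 0.0, 0.9], [-0.01, 0.17, -3.81, 0.0, 0.9], [0.0, 0.16, -3.81, 0.0, 0.9], [-0.01, 0.17, -3.81, 0.0, 0.9], [0.0, 0.16, -3.81, 0.0, 0.9], [-0.01, 0.17, -3.8, 0.0, 0.9], [0.0, 0.16, -3.81, 0.0, 0.9], [-0.01, 0.17, -3.8, 0.0, 0.9]]
[[0.0, 0.16, -3.81, 0.0, 0.9], [-0.01, 0.17, -3.8, 0.1, 0.9]]
end [0.533  0.2222 0.162 ] -2.0
```

```bash
python3 - <<'E'
from det import *
t=read_camera('top'); detect(t)
h=cv2.cvtColor(cv2.GaussianBlur(t['frame'],(3,3),0),cv2.COLOR_RGB2HSV); w=cv2.inRange(h,(0,0,175),(180,60,255))
for k in biggest(w,225,195,310,300)[:4]: 
    (u,v),r=cv2.minEnclosingCircle(k); print(cv2.contourArea(k),u,v,r,plane(t,u,v,.054))
E
```

```text
white disc 251.8 229.9 r 8.9 z54 [0.534  0.2225] z60 [0.5325 0.2217]
150.0 252.26470947265625 230.61764526367188 7.645457744598389 [0.53221333 0.22153688 0.054     ]
```

Call:
drive_tool:
  steps:
    - [0, 0.15, -3.8, 0, 0.9]
    - [0, 0.15, -3.8, 0, 0.9]
    - [0, 0.15, -3.8, 0, 0.9]
    - [0, 0.15, -3.8, 0, 0.9]
    - [0, 0.15, -3.8, 0, 0.9]
    - [0, 0.15, -3.8, 0, 0.9]
    - [0, 0.15, -3.8, 0, 0.9]
    - [0, 0.15, -3.8, 0, 0.9]
    - [0, 0.15, -3.8, 0, 0.9]
    - [0, 0.15, -3.8, 0, 0.9]

```text
time: 42.25
eef_pos: [0.5246, 0.1468, 0.1591]
tcp_rot: [-0.507, -0.492, 0.509, -0.491]
contact_force: [0.3, 0.5, -0.3]
opening: 0.903
```

Call:
drive_tool:
  steps:
    - [0, 0.2, -3.8, 0, 0.9]
    - [0, 0.2, -3.9, 0, 0.9]
    - [0, 0, 0, 0, 0.9]
    - [0, 0, 0, 0, 0.9]

```text
time: 42.65
eef_pos: [0.5313, 0.2226, 0.1592]
tcp_rot: [-0.507, -0.493, 0.509, -0.491]
contact_force: [-0.2, 0.1, 0.2]
opening: 0.897
```

Call:
drive_tool:
  steps:
    - [4, 0, 0, 0, 0.9]
    - [4, 0, 0, 0, 0.9]
    - [4, 0, 0, 0, 0.9]
    - [1.7, 0, 0, 0, 0.9]
    - [0, 0, 0, 0, 0.9]
    - [0, 0, 0, 0, 0.2]
    - [0, 0, 0, 0, 0.2]
    - [0, 0, 0, 0, 0.2]
    - [0, 0, 0, 0, 0.2]
    - [0, 0, 0, 0, 0.2]
  force: 30

```text
time: 43.65
eef_pos: [0.5341, 0.2223, 0.0264]
tcp_rot: [0.509, 0.491, -0.507, 0.492]
contact_force: [-0.8, -1.0, 5.5]
opening: 0.429
```

Call:
drive_tool:
  steps:
    - [0, 0, 0, 0, 0.2]
    - [-1, 0, 0, 0, 0.2]
    - [-3, 0, 0, 0, 0.2]
    - [-4, 0, 0, 0, 0.2]
    - [-4, 0, 0, 0, 0.2]
    - [-2, 0, 0, 0, 0.2]
    - [0, 0, 0, 0, 0.2]
    - [0, 0, 0, 0, 0.2]

```text
time: 44.45
eef_pos: [0.5319, 0.2222, 0.1638]
tcp_rot: [-0.508, -0.492, 0.508, -0.491]
contact_force: [-0.3, -0.3, -2.0]
opening: 0.435
```

```bash
python3 - <<'E'
from det import *
t=read_camera('top')
plan([(.4971,-.2810,.17,-2,.2)])
E
```

```text
at [0.5312 0.222  0.1624] yaw -1.9
[[-0.06, -0.13, 3.88, 0.0, 0.2], [-0.06, -0.13, 3.88, 0.0, 0.2], [-0.06, -0.13, 3.87, 0.0, 0.2], [-0.06, -0.13, 3.88, 0.0, 0.2], [-0.06, -0.13, 3.87, 0.0, 0.2], [-0.06, -0.13, 3.88, 0.0, 0.2], [-0.06, -0.14, 3.87, 0.0, 0.2], [-0.06, -0.13, 3.88, 0.0, 0.2], [-0.06, -0.14, 3.87, 0.0, 0.2], [-0.05, -0.13, 3.88, 0.0, 0.2]]
[[-0.06, -0.14, 3.87, 0.0, 0.2], [-0.05, -0.13, 3.88, 0.0, 0.2], [-0.06, -0.14, 3.87, 0.1, 0.2]]
end [ 0.4971 -0.281   0.17  ] -2.0
```

Call:
drive_tool:
  steps:
    - [0, -0.13, 3.9, 0, 0.2]
    - [0, -0.13, 3.9, 0, 0.2]
    - [0, -0.13, 3.9, 0, 0.2]
    - [0, -0.13, 3.9, 0, 0.2]
    - [0, -0.13, 3.9, 0, 0.2]
    - [0, -0.13, 3.9, 0, 0.2]
    - [0, -0.13, 3.9, 0, 0.2]
    - [0, -0.13, 3.9, 0, 0.2]
    - [0, -0.13, 3.9, 0, 0.2]
    - [0, -0.13, 3.9, 0, 0.2]

```text
time: 45.5
eef_pos: [0.5047, -0.1679, 0.1614]
tcp_rot: [-0.508, -0.493, 0.509, -0.49]
contact_force: [0.3, -0.1, -1.6]
opening: 0.439
```

Call:
drive_tool:
  steps:
    - [0, -0.15, 3.8, 0, 0.2]
    - [0, -0.15, 3.8, 0, 0.2]
    - [0, -0.15, 3.7, 0, 0.2]
    - [0, 0, 0, 0, 0.2]
    - [0, 0, 0, 0, 0.2]
    - [4, 0, 0, 0, 0.2]
    - [3, 0, 0, 0, 0.2]
    - [0, 0, 0, 0, 0.2]
    - [0, 0, 0, 0, 0.2]

```text
time: 46.4
eef_pos: [0.4978, -0.2783, 0.0934]
tcp_rot: [-0.508, -0.493, 0.508, -0.491]
contact_force: [0.1, 0.8, 0.5]
opening: 0.435
```

```bash
python3 - <<'E'
from det import *
t=read_camera('top')
plan([(.4971,-.2810,.031,-2,.2)])
E
```

```text
at [ 0.4988 -0.2794  0.0951] yaw -1.8
[[3.21, -0.08, 0.08, 0.1, 0.2], [3.2, -0.09, 0.09, 0.1, 0.2]]
end [ 0.4971 -0.281   0.031 ] -2.0
```

Call:
drive_tool:
  steps:
    - [3, -0.1, 0.1, 0, 0.2]
    - [2, 0, 0.1, 0, 0.2]
    - [1, 0, 0, 0, 0.2]
    - [0.3, 0, 0, 0, 0.2]
    - [0.2, 0, 0, 0, 0.2]
    - [0, 0, 0, 0, 0.2]
    - [0, 0, 0, 0, 0.2]

```text
time: 47.15
eef_pos: [0.4979, -0.2824, 0.0305]
tcp_rot: [0.508, 0.491, -0.508, 0.492]
contact_force: [-0.3, -0.9, -0.3]
opening: 0.435
```

Call:
drive_tool:
  steps:
    - [0.1, 0, 0, 0, 0.2]
    - [0, 0, 0, 0, 0.2]

```text
time: 47.35
eef_pos: [0.4979, -0.2825, 0.0304]
tcp_rot: [0.508, 0.491, -0.508, 0.492]
contact_force: [-1.8, 1.9, 6.3]
opening: 0.432
```

Call:
drive_tool:
  steps:
    - [0, 0, 0, 0, 0.7]
    - [0, 0, 0, 0, 0.7]
    - [0, 0, 0, 0, 0.7]
    - [-1, 0, 0, 0, 0.7]
    - [-4, 0, 0, 0, 1]
    - [-4, 0, 0, 0, 1]
    - [-4, 0, 0, 0, 1]
    - [-4, 0, 0, 0, 1]
    - [-3, 0, 0, 0, 1]
    - [0, 0, 0, 0, 1]

```text
time: 48.35
eef_pos: [0.4996, -0.2838, 0.2357]
tcp_rot: [0.509, 0.487, -0.508, 0.496]
contact_force: [-0.1, -0.1, 1.3]
opening: 0.998
```

Call:
drive_tool:
  steps:
    - [0, -2.6, 1, -8.2, 1]
    - [0, 0, 0, -8.2, 1]
    - [0, 0, 0, -8.2, 1]
    - [0, 0, 0, -8.2, 1]
    - [0, 0, 0, -8.2, 1]
    - [0, 0, 0, -8.2, 1]
    - [0, 0, 0, -8.2, 1]
    - [0, 0, 0, -8.2, 1]
    - [0, 0, 0, -8.2, 1]
    - [0, 0, 0, -8.2, 1]

```text
time: 49.35
eef_pos: [0.4704, -0.2907, 0.2275]
tcp_rot: [0.059, 0.705, -0.059, 0.704]
contact_force: [-0.7, 0.4, 0.2]
opening: 0.995
```

Call:
drive_tool:
  steps:
    - [0, 0, 0, -8.2, 1]
    - [0, 0, 0, -8.2, 1]
    - [0, 0, 0, 0, 1]

```text
time: 49.65
eef_pos: [0.4704, -0.2907, 0.2276]
tcp_rot: [-0.04, 0.706, 0.04, 0.706]
contact_force: [0.1, -0.4, -0.5]
opening: 1.001
```

```bash
python3 - <<'E'
from det import *
t=read_camera('top'); s=read_camera('scene')
crop(t,335,205,515,285,4,'pics/e1.png'); crop(s,310,250,490,350,4,'pics/e2.png')
a=cv2.imread('pics/e1.png');b=cv2.imread('pics/e2.png'); cv2.imwrite('pics/e.png',cv2.resize(np.vstack([a,b]),None,fx=.8,fy=.8))
plan([(.366,-.359,.22,96.5,1)])
E
```

```text
at [ 0.4706 -0.2908  0.2278] yaw 96.3
[[0.19, -1.41, -2.79, 0.0, 1], [0.2, -1.41, -2.78, -0.1, 1], [0.19, -1.4, -2.79, 0.0, 1], [0.2, -1.4, -2.79, -0.1, 1]]
end [ 0.366 -0.359  0.22 ] 96.5
```

View pics/e.png

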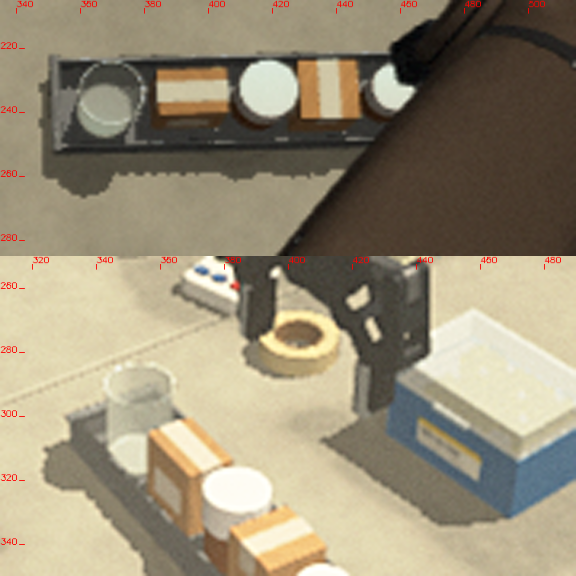

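Call:
drive_tool:
  steps:
    - [0, -1.4, -2.8, 0, 1]
    - [0, -1.4, -2.8, 0, 1]
    - [0, -1.4, -2.8, 0, 1]
    - [0, -1.4, -2.8, 0, 1]
    - [0, 0, 0, 0, 1]
    - [0, 0, 0, 0, 1]

```text
time: 50.35
eef_pos: [0.3657, -0.3594, 0.2283]
tcp_rot: [-0.039, 0.706, 0.039, 0.706]
contact_force: [-0.1, 0.8, 0.1]
opening: 1.001
```

Call:
drive_tool:
  steps:
    - [4, 0, 0, 0, 1]
    - [4, 0, 0, 0, 1]
    - [4, 0, 0, 0, 1]
    - [0, 0, 0, 0, 1]
    - [0, 0, 0, 0, 0.2]
    - [0, 0, 0, 0, 0.2]
    - [0, 0, 0, 0, 0.2]
    - [0, 0, 0, 0, 0.2]
    - [0, 0, 0, 0, 0.2]
    - [0, 0, 0, 0, 0.2]
  force: 20

```text
time: 51.35
eef_pos: [0.3666, -0.3602, 0.1102]
tcp_rot: [-0.041, 0.705, 0.039, 0.707]
contact_force: [-0.0, 1.1, 6.6]
opening: 0.248
```

Call:
drive_tool:
  steps:
    - [0, 0, 0, 0, 0.2]
    - [0, 0, 0, 0, 0.2]

```text
time: 51.55
eef_pos: [0.3665, -0.3602, 0.1101]
tcp_rot: [-0.041, 0.705, 0.039, 0.707]
contact_force: [0.3, 1.1, 5.3]
opening: 0.253
```

Call:
drive_tool:
  steps:
    - [0, 0.9, 0.03, 4, 0.2]
    - [0, 0.9, 0.03, 4, 0.2]
    - [0, 0.9, 0.03, 4, 0.2]
    - [0, 0.9, 0.03, 4, 0.2]
    - [0, 0.9, 0.03, 4, 0.2]
    - [0, 0.9, 0.03, 4, 0.2]
    - [0, 0.9, 0.03, 4, 0.2]
    - [0, 0.9, 0.03, 4, 0.2]

```text
time: 52.35
eef_pos: [0.3774, -0.2897, 0.1101]
tcp_rot: [0.156, 0.69, -0.157, 0.689]
contact_force: [-4.1, 1.2, 8.3]
opening: 0.251
```

Call:
drive_tool:
  steps:
    - [0, 0.9, 0.03, 4, 0.2]
    - [0, 0.9, 0.03, 4, 0.2]
    - [0, 0.9, 0.03, 4, 0.2]
    - [0, 0.9, 0.03, 4, 0.2]
    - [0, 0.9, 0.03, 4, 0.2]
    - [0, 0.9, 0.03, 4, 0.2]
    - [0, 0.9, 0.03, 4, 0.2]

```text
time: 53.05
eef_pos: [0.417, -0.2402, 0.1101]
tcp_rot: [0.319, 0.632, -0.319, 0.63]
contact_force: [-4.6, 4.6, 10.5]
opening: 0.245
```

Call:
drive_tool:
  steps:
    - [0, 0.9, 0.03, 4, 0.2]
    - [0, 0.9, 0.03, 4, 0.2]
    - [0, 0.9, 0.03, 4, 0.2]
    - [0, 0.9, 0.03, 4, 0.2]
    - [0, 0.9, 0.03, 4, 0.2]
    - [0, 0.9, 0.03, 4, 0.2]
    - [0, 0, 0, 0, 0.2]

```text
time: 53.75
eef_pos: [0.4671, -0.2169, 0.1101]
tcp_rot: [0.444, 0.552, -0.442, 0.55]
contact_force: [-1.8, 7.8, 11.1]
opening: 0.245
```

Call:
drive_tool:
  steps:
    - [0, 0.9, 0.03, 4, 0.2]
    - [0, 0.9, 0.03, 4, 0.2]
    - [0, 0.9, 0.03, 4, 0.2]
    - [0, 0, 0, 0, 0.2]
    - [0, 0, 0, 0, 0.2]

```text
time: 54.25
eef_pos: [0.494, -0.2138, 0.1101]
tcp_rot: [0.5, 0.502, -0.497, 0.501]
contact_force: [0.8, 8.1, 8.7]
opening: 0.248
```

Call:
drive_tool:
  steps:
    - [0, 0.3, 0, 1, 0.2]
    - [0, 0.2, 0, 1, 0.2]
    - [0, 0, 0, 0, 0.2]
    - [0, 0, 0, 0, 0.2]

```text
time: 54.65
eef_pos: [0.4987, -0.2138, 0.1101]
tcp_rot: [0.508, 0.494, -0.506, 0.492]
contact_force: [0.2, 7.6, 8.8]
opening: 0.247
```

Call:
drive_tool:
  steps:
    - [0, 0.2, 0, 0, 0.2]
    - [0, 0.2, 0, 0, 0.2]
    - [0, 0, 0, 0, 0.2]
    - [0, 0, 0, 0, 0.2]

```text
time: 55.05
eef_pos: [0.5003, -0.2139, 0.11]
tcp_rot: [-0.506, -0.496, 0.507, -0.491]
contact_force: [-8.1, 8.1, 13.7]
opening: 0.249
```

Call:
drive_tool:
  steps:
    - [0, 0.2, 0, 0, 0.2]
    - [0, 0, 0, 0, 0.2]
    - [0, 0, 0, 0, 0.2]

```text
time: 55.35
eef_pos: [0.5003, -0.2139, 0.1099]
tcp_rot: [-0.505, -0.498, 0.508, -0.489]
contact_force: [-13.7, 6.6, 17.0]
opening: 0.245
```

Call:
drive_tool:
  steps:
    - [0, -0.3, 0, 0, 0.2]
    - [0, 0, 0, 0, 0.2]
    - [0, 0, 0, 0, 1]
    - [0, 0, 0, 0, 1]
    - [0, 0, 0, 0, 1]
    - [0, 0, 0, 0, 1]
    - [0, 0, 0, 0, 1]
    - [-3, 0, 0, 0, 1]
    - [-4, 0, 0, 0, 1]
    - [-4, 0, 0, 0, 1]

```text
time: 56.35
eef_pos: [0.5002, -0.2154, 0.2188]
tcp_rot: [-0.506, -0.494, 0.507, -0.493]
contact_force: [-0.5, -0.5, -0.3]
opening: 1.0
```

Call:
drive_tool:
  steps:
    - [0, -1, -4, 0, 1]
    - [0, -1, -4, 0, 1]
    - [0, -1, -4, 0, 1]
    - [0, -0.5, -4, 0, 1]
    - [0, 0, -4, 0, 1]
    - [0, 0, -4, 0, 1]
    - [0, 0, -4, 0, 1]
    - [0, 0, -4, 0, 1]
    - [0, 0, -4, 0, 1]
    - [0, 0, 0, 0, 1]

```text
time: 57.35
eef_pos: [0.4748, 0.1488, 0.2183]
tcp_rot: [0.506, 0.495, -0.505, 0.494]
contact_force: [-0.5, -0.8, 0.4]
opening: 0.998
```

```bash
python3 - <<'E'
from det import *
t=read_camera('top'); s=read_camera('scene'); st=readout.get_state(); print(st['eef_pos'],st['time'],st['contact_force'])
crop(t,335,205,515,265,4,'pics/f1.png'); crop(s,310,260,490,410,4,'pics/f2.png')
a=cv2.imread('pics/f1.png');b=cv2.imread('pics/f2.png'); cv2.imwrite('pics/f.png',cv2.resize(np.vstack([a,b]),None,fx=.7,fy=.7))
E
```

```text
[0.47505238 0.14582273 0.21809763] 57.45 [-0.16418567  0.48777646  0.3277908 ]
```

View pics/f.png

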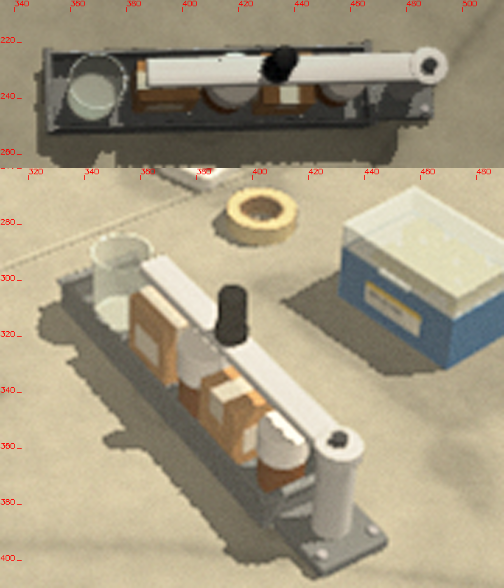

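```bash
python3 -c "
from plant import readout, sign_off
import numpy as np
print(abs(np.array(readout.get_state()['dq'])).max()); print(sign_off())"
```

```text
0.03919654006336881
the job is handed in; nothing more can be done
None
```

The job is done and handed in at about 57 s. I swung the retaining arm about 90° clear, to roughly 1.7 rad, and packed the five pieces that were present. From the +y end they are the large beaker, oblong carton, large jar, square carton and small jar. I found no clear small beaker.

- **Knocked piece:** The square carton was pushed about 5 cm aside during the run. I found it again in the pictures and picked it from its new place.
- **Arm at its stop:** I swung the arm back until it stopped moving and pushed back with about 14 N, then let go.
- **Last pictures:** All five stand upright in one row on the tray floor, with the arm over the tray's centre line and the gripper clear. The arm reaches only 240 mm from its hinge, so it stops just short of the beaker at the +y end.
- **Left alone:** I did not touch the tape roll, timer, petri dish or look-alikes, but I did not measure their positions again at the end.
- **Disagreements:** Small ones only. The tool position took a moment to settle, changing by 2–6 mm. The square carton's measured angle varied by about 7° between pictures, though the jaws lined it up.

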